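Zero the spice mill and sort the tagged tins

TASK

Get the spice mill ready for refilling: turn its adjustment ring clockwise until the burrs touch (pointer on the red tick, where it stops), then back it off four clicks (four ticks counter-clockwise). Sort all the spice tins by their tag: blue-tagged tins pass and go into the blue tray, red-tagged tins are rejected and go into the red tray, each standing upright in a nest of its own. Leave the honey jar and the mug where they are.

Things in the scene. Friction and masses are not known exactly. Their poses are not given: they have to be found in the camera images.
- mill_ring (a joint): adjustment ring of the spice mill. Value in rad: 0 = burrs touching (hard stop, white pointer at the red tick), growing counter-clockwise seen from above (backing off). One click is 15 degrees (0.262 rad) and one tick on the mill's collar; ticks 0 (red), 4 and 8 are longer. Range 0 to 2.3. Friction (about 0.12 N m) holds it where it is left; no click can be felt.
- ring_grip (a point): grip point on the axis of the adjustment ring, 148 mm above the table. The ring's upper part is a black upright block, 60 mm long (along its x) by 40 mm wide (along its y, between two parallel flats to grip), from 121 to 167 mm above the table; below it lie a disc of 66 mm and the aluminium collar, 100 mm wide, whose top is 114 mm above the table. The frame turns with the ring: the white pointer points along -x, the flats face +y and -y.
- mill: white electric spice mill, round, 108 mm wide at the foot, stuck to the table by its foot, 167 mm high with its ring. Origin: centre of the underside. The red zero tick lies at its -x side, the other ticks follow counter-clockwise from above.
- blue_tray: blue plastic tray, fixed to the table, 250 mm long (along its x) by 78 mm wide (along its y), with a floor 4 mm thick and walls 10 mm high over all and 4 mm thick; two cross walls divide it into a row of three nests, each about 78 mm (along x) by 70 mm (along y) inside, 82 mm apart. Origin: centre of the underside.
- red_tray: red plastic tray, fixed to the table, 250 mm long (along its x) by 78 mm wide (along its y), with a floor 4 mm thick and walls 10 mm high over all and 4 mm thick; two cross walls divide it into a row of three nests, each about 78 mm (along x) by 70 mm (along y) inside, 82 mm apart. Origin: centre of the underside.
- blue_tray_nest1 (a point): middle of nest 1 of the blue tray, on its floor (4 mm above the table); x along the tray
- blue_tray_nest2 (a point): middle of nest 2 of the blue tray, on its floor (4 mm above the table); x along the tray
- blue_tray_nest3 (a point): middle of nest 3 of the blue tray, on its floor (4 mm above the table); x along the tray
- red_tray_nest1 (a point): middle of nest 1 of the red tray, on its floor (4 mm above the table); x along the tray
- red_tray_nest2 (a point): middle of nest 2 of the red tray, on its floor (4 mm above the table); x along the tray
- red_tray_nest3 (a point): middle of nest 3 of the red tray, on its floor (4 mm above the table); x along the tray
- blue_tin_1_mid (a point): flat round metal spice tin, 58 mm across and 50 mm high, upright sides, about 120 g, standing on the table; it wears a blue tag: a blue round disc on its lid and a blue band round its side. This point is on its axis, half-way up (25 mm above its foot); z is the tin's axis. May be absent (no reading at the start).
- blue_tin_2_mid (a point): flat round metal spice tin, 58 mm across and 50 mm high, upright sides, about 120 g, standing on the table; it wears a blue tag: a blue round disc on its lid and a blue band round its side. This point is on its axis, half-way up (25 mm above its foot); z is the tin's axis. May be absent (no reading at the start).
- blue_tin_3_mid (a point): flat round metal spice tin, 58 mm across and 50 mm high, upright sides, about 120 g, standing on the table; it wears a blue tag: a blue round disc on its lid and a blue band round its side. This point is on its axis, half-way up (25 mm above its foot); z is the tin's axis. May be absent (no reading at the start).
- red_tin_1_mid (a point): flat round metal spice tin, 58 mm across and 50 mm high, upright sides, about 120 g, standing on the table; it wears a red tag: a red round disc on its lid and a red band round its side. This point is on its axis, half-way up (25 mm above its foot); z is the tin's axis. May be absent (no reading at the start).
- red_tin_2_mid (a point): flat round metal spice tin, 58 mm across and 50 mm high, upright sides, about 120 g, standing on the table; it wears a red tag: a red round disc on its lid and a red band round its side. This point is on its axis, half-way up (25 mm above its foot); z is the tin's axis. May be absent (no reading at the start).
- red_tin_3_mid (a point): flat round metal spice tin, 58 mm across and 50 mm high, upright sides, about 120 g, standing on the table; it wears a red tag: a red round disc on its lid and a red band round its side. This point is on its axis, half-way up (25 mm above its foot); z is the tin's axis. May be absent (no reading at the start).
- honey_jar: bystander: jar of honey with a grey lid, 71 mm wide, 110 mm high. Origin: centre of the underside.
- tea_mug: bystander: cream mug, 83 mm wide, 117 mm with its handle (towards its -y), 94 mm high. Origin: centre of the underside.

How it is judged:
By the outcome, as a careful person would: the job done as asked, in the order asked, and still so for the second after the job is handed in, with the robot touching nothing.
Of blue_tin_1, blue_tin_2, blue_tin_3, red_tin_1, red_tin_2, red_tin_3 only 4 to 6 are there at a start; the rules pass over those that are not, and their reading is None.
At some moment in a run one of blue_tin_1, blue_tin_2, blue_tin_3, red_tin_1, red_tin_2, red_tin_3 may be knocked a few centimetres aside while the robot is not near it.
It also fails if it takes over 210 s, if anything falls off the work surface, if the arm or the gripper's body presses on something with over 40 N, if the wrist force passes 120 N, or if a joint passes its speed limit or range.

ROBOT

A 6-joint arm with a two-finger parallel gripper is mounted at the origin on a cart in front of the work surface, level with it; the furniture and walls round the work are solid. World frame = base frame: x ahead of the robot, y to its left, z up, the work surface at z = 0. Lengths are in m, angles in degrees, forces in N, time in s.
With the tool pointing down it reaches from about 0.3 to 0.875 m from the base axis. Payload 4.2 kg.
Tool frame: the origin (TCP) lies midway between the tips of the shut fingers; the grasp point (between the pads) lies 19 mm behind it; z points along the fingers, x is the direction in which the jaws open and shut, and the axes are right-handed (so a half turn about z gives the same grasp; the last joint's range is limited). The gripper opens to 85 mm and grips with 20 to 120 N. Pads are 22 mm wide; open, the fingers measure 114 mm over their backs; the gripper's body (76 mm by 85 mm) begins 54 mm behind the grasp point. The pads swing forward as they close: fully open they stand 13 mm farther back than shut.
Start: joints at [73.682, 18.312, 89.639, -0, 72.044, -1.146], TCP at [0.15, 0.555, 0.231] pointing down, gripper open.
Joint ranges: [-177.97, 177.97], [-48.28, 115.42], [12.27, 149.76], [-77.06, 257.06], [2.81, 150.46], [-146.56, 146.56]. Speed limits (degrees/s): [147.25, 147.25, 180, 180, 180, 180].

INTERFACE

Orientations are given as [roll, pitch, yaw] about the fixed x, y, z axes, in that order (R = Rz(yaw) Ry(pitch) Rx(roll)).
In Python, from plant import status, vision, robot gives the robot as it stands.
- The arm moves only by the tool apply_moves, never from a script. Its argument "steps" is one flat list of numbers, 5 for each row, row after row: the shift along the tool's x, y, z in m, then the turn about the tool's z in degrees, then the opening in per cent of the stroke, from 0 (shut) to 100 (fully open). A call has exactly 8 rows; each row shifts and turns the commanded pose from where the row before left it, along the tool's axes as they then stand; what a row does not reach is not made up. A row lasts 1/12 s, in which the tool goes at most 41.7 mm and 7.16 degrees, less where a joint would pass 70% of its speed; a pose out of reach is approached as far as the arm can. A call with a gripper value outside its range is refused whole. The fingers move at their own pace and stop on an object; "newtons" is the grip in N (left out, the last holds). Time passes only in rows, so rows that do not move let the fingers close, or fill a call up. It gives the time, the measured TCP pose, the force and the opening at its end, in the units of the state.
- status.read_state(): the state, without advancing time (a new reading comes with each control period).
- vision.camera(name): name is "scene" or "top"; returns the picture (384x512x3 uint8, blue, green, red); there is no depth.
- vision.camera_model(name): a dict with "fx", "fy", "cx", "cy" (pixels), "dist_coeffs" ([k1, k2, p1, p2, k3] as OpenCV has them; the pictures are not rectified), "R" (3x3) and "t" (3): a world point X has camera coordinates R X + t. Camera axes: x right, y down, z forward; pixel columns grow to the right and rows downward; lengths in m; the calibration is good to about 2 mm. A picture is of the moment at which its call begins. camera_model takes no time and is no camera call.
- robot.close_job(): hands the job in, once; it reports no verdict.
The state is a dict: "time": time; "q": joint angles; "joint_vel": joint speeds; "joint_torque": joint torques, N m; "ee_pos": TCP position; "tcp_rot": TCP orientation; "force": force on the tool from outside, world axes, zero at the start; "torque": the same for the moment, N m; "grip_width": opening from 0.0 (shut) to 1.0 (fully open).
Only numpy, scipy, OpenCV 4.12 (cv2) and the standard library are available. Lean on these libraries where they do the work, as an engineer would, in place of code of your own. Each camera call takes 0.05 s, during which the arm holds its last target.

## Working session

There is one attempt and no reset: what is moved stays moved. The work goes in short steps, Python scripts to look and compute and a tool call to move; the robot and the scene stay as the last step left them, time stands still between calls to the robot, and variables do not carry over. Pictures are saved under pics/ and viewed, and the job is handed in when it is done.

Besides the shell and the picture viewer there is one more tool, called after "Emit:" as name(argument=value, ...), one argument or row to a line, values as JSON. apply_moves: Moves the arm, as the interface text tells. Its arguments: {"type":"object","properties":{"steps":{"type":"array","items":{"type":"number"}},"newtons":{"type":"number"}},"required":["steps"]}

```bash
ls; mkdir -p pics; python3 - <<'E'
from plant import status, vision, robot
import cv2
print(status.read_state())
for n in("scene","top"):
    im=vision.camera(n); cv2.imwrite(f"pics/{n}0.png",im)
    print(n,vision.camera_model(n))
E
```

```text
pics
{'time': 0.0, 'q': array([ 7.36834511e+01,  1.83503586e+01,  8.97069612e+01,  7.16468372e-04,
        7.20426283e+01, -1.14668717e+00]), 'joint_vel': array([-0.00296843,  0.11317448, -0.00232776,  0.08193564, -0.04925648,
        0.0577842 ]), 'joint_torque': array([-1.02703252e-03, -4.15512514e+01, -2.34167129e+01, -2.63473817e-05,
        8.10365978e-03, -6.31256924e-06]), 'ee_pos': array([0.1503364 , 0.55450662, 0.23049134]), 'tcp_rot': array([-1.79997319e+02,  9.99144081e-02,  7.48299191e+01]), 'force': array([ 0.13708841, -0.16440781, -0.5012878 ]), 'torque': array([-0.02784484,  0.00217343, -0.03573219]), 'grip_width': 1.0022604933197647}
scene {'fx': 475.7015186477305, 'fy': 475.7015186477305, 'cx': 261.5903342347099, 'cy': 190.53585464450708, 'dist_coeffs': array([-0.20119959,  0.        ,  0.        ,  0.        ,  0.        ]), 'R': array([[ 9.99690363e-01, -2.48823989e-02,  2.12346995e-04],
       [-1.17809347e-02, -4.80800199e-01, -8.76751036e-01],
       [ 2.19177655e-02,  8.76477059e-01, -4.80944463e-01]]), 't': array([-0.58843014,  0.08939867,  1.77403845])}
top {'fx': 351.810721907163, 'fy': 351.810721907163, 'cx': 250.64129480941722, 'cy': 186.49512108623864, 'dist_coeffs': array([0.01173644, 0.        , 0.        , 0.        , 0.        ]), 'R': array([[ 0.10867238, -0.99406173,  0.00562016],
       [-0.97050152, -0.10731735, -0.215893  ],
       [ 0.21521411,  0.01800723, -0.97640085]]), 't': array([-0.07165199,  0.60488071,  0.99056458])}
```

View pics/scene0.png

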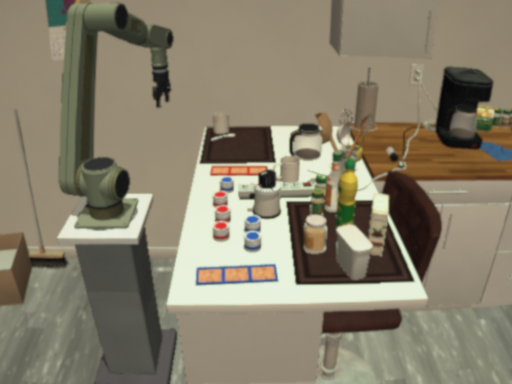

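View pics/top0.png

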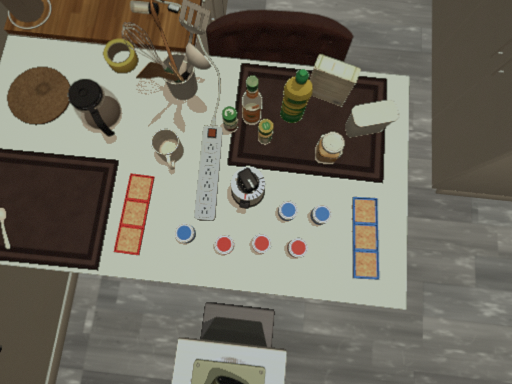

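The top view shows three red tins at about (224,244), (261,243) and (298,247). Three blue tins are at (185,233), (288,211) and (321,214). The mill is at (248,187), the red tray at (134,214) and the blue tray at (366,237). Next I measure.

```bash
cat > h.py <<'E'
from plant import status, vision, robot
import cv2, numpy as np
M={n:vision.camera_model(n) for n in("scene","top")}
def K(m): return np.array([[m["fx"],0,m["cx"]],[0,m["fy"],m["cy"]],[0,0,1]])
def ray(n,uv,z):
    m=M[n]; p=cv2.undistortPoints(np.array(uv,float).reshape(-1,1,2),K(m),m["dist_coeffs"]).reshape(-1,2)
    d=np.c_[p,np.ones(len(p))]@m["R"]; c=-m["R"].T@m["t"]
    return c+d*((z-c[2])/d[:,2])[:,None]
def proj(n,X):
    m=M[n]; return cv2.projectPoints(np.array(X,float).reshape(-1,1,3),cv2.Rodrigues(m["R"])[0],m["t"],K(m),m["dist_coeffs"])[0].reshape(-1,2)
def masks(im):
    h=cv2.cvtColor(im,cv2.COLOR_BGR2HSV)
    b=cv2.inRange(h,(100,120,50),(125,255,255)); r=cv2.inRange(h,(0,150,80),(6,255,255))|cv2.inRange(h,(172,150,80),(180,255,255))
    return {"blue":b,"red":r}
def tins(n="top",im=None,z=0.05):
    im=vision.camera(n) if im is None else im
    out=[]
    for c,m in masks(im).items():
        cn,_=cv2.findContours(m,cv2.RETR_EXTERNAL,cv2.CHAIN_APPROX_NONE)
        for k in cn:
            a=cv2.contourArea(k)
            if a>40:
                mo=cv2.moments(k); uv=(mo["m10"]/mo["m00"],mo["m01"]/mo["m00"])
                out.append((c,a,np.round(uv,1),np.round(ray(n,[uv],z)[0],4),cv2.minAreaRect(k)))
    return out
E
python3 - <<'E'
from h import *
im=cv2.imread("pics/top0.png")
for t in tins("top",im): print(t[:4],np.round(ray("top",cv2.boxPoints(t[4]),0.01)[:,:2],3).tolist() if t[1]>500 else "")
for n in M: print(-M[n]["R"].T@M[n]["t"], proj(n,[[.15,.555,.231],[0,0,0]]))
cv2.imwrite("pics/mill0.png",cv2.resize(im[140:230,200:300],None,fx=6,fy=6,interpolation=cv2.INTER_CUBIC))
cv2.imwrite("pics/tins0.png",cv2.resize(im[160:290,110:390],None,fx=2.8,fy=2.8,interpolation=cv2.INTER_CUBIC))
E
```

```text
('blue', 118.0, array([183.7, 232.3]), array([0.4529, 0.1771, 0.05  ])) 
('blue', 110.0, array([322. , 213.3]), array([ 0.5541, -0.2268,  0.05  ])) 
('blue', 108.0, array([288.1, 209.4]), array([ 0.555 , -0.1246,  0.05  ])) 
('blue', 1877.5, array([365.2, 237.9]), array([ 0.495 , -0.3583,  0.05  ])) [[0.623, -0.324], [0.633, -0.401], [0.385, -0.415], [0.375, -0.341]]
('red', 113.5, array([298.1, 247.1]), array([ 0.4465, -0.1634,  0.05  ])) 
('red', 111.5, array([223.6, 243.9]), array([0.432 , 0.0554, 0.05  ])) 
('red', 112.0, array([261.3, 242.9]), array([ 0.4468, -0.0546,  0.05  ])) 
('red', 1823.0, array([133.8, 214.1]), array([0.4903, 0.3332, 0.05  ])) [[0.377, 0.386], [0.626, 0.384], [0.619, 0.306], [0.371, 0.312]]
[ 0.55041818 -1.52656266  0.9317193 ] [[163.17385498 107.46063342]
 [107.37836446 213.96488077]]
[ 0.38164077 -0.02414963  1.09818031] [[-15.66862296 340.31034546]
 [225.08031153 402.27902126]]
```

View pics/mill0.png

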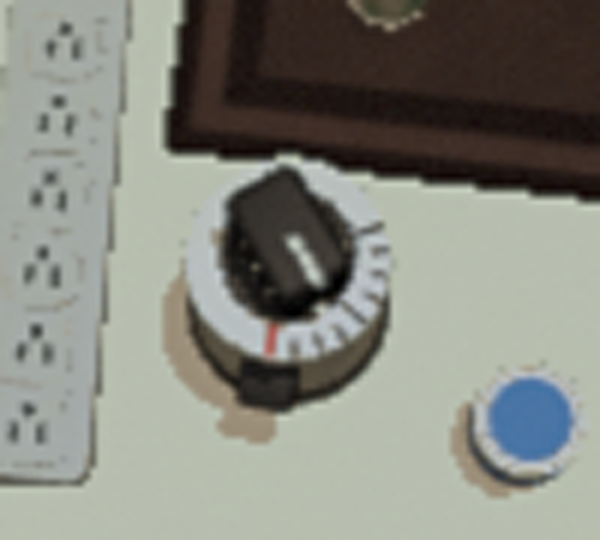

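View pics/tins0.png

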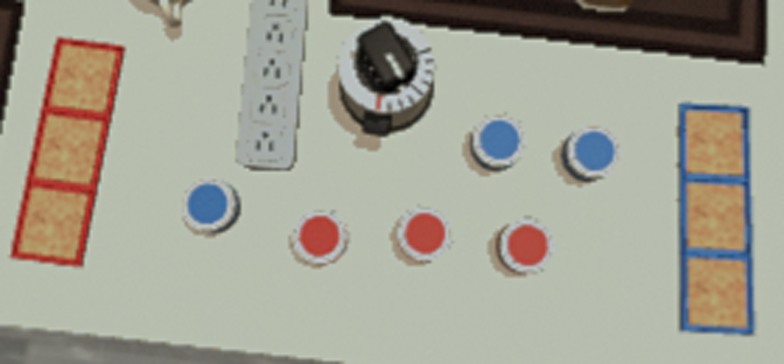

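```bash
python3 - <<'E'
from h import *
f=lambda p,z: ray("top",np.array(p)/6+[200-.42,140-.42],z)[:,:2].round(4)
e=f([(187,258),(391,262),(288,158),(285,362)],.114);print("collar",e.tolist(),e[:2].mean(0),e[2:].mean(0))
c=(e[:2].mean(0)+e[2:].mean(0))/2
print("red tick",f([(274,322),(270,354)],.114).tolist())
t=f([(272,338)],.114)[0]-c; print("tick dir",np.degrees(np.arctan2(t[1],t[0])))
for p in[(296,350),(372,230),(383,265),(358,318)]:
    t=f([p],.114)[0]-c; print(p,np.degrees(np.arctan2(t[1],t[0])),np.hypot(*t))
p=f([(290,236),(319,284)],.167);d=p[1]-p[0];print("ptr",p.tolist(),np.degrees(np.arctan2(d[1],d[0])))
print("block",f([(287,165),(228,203),(352,262),(300,305)],.167).tolist())
im=cv2.imread("pics/top0.png")
# trays
for s,(x0,y0,x1,y1) in {"red":(105,165,165,265),"blue":(345,190,390,285)}.items():
    m=masks(im)[s]; mm=np.zeros_like(m); mm[y0:y1,x0:x1]=m[y0:y1,x0:x1]
    pts=cv2.findNonZero(mm); hull=cv2.convexHull(pts)
    w=ray("top",hull.reshape(-1,2),.010)[:,:2].astype(np.float32)
    r=cv2.minAreaRect((w*1000).astype(np.float32)); print(s,r)
sc=cv2.imread("pics/scene0.png")
for z in(.05,): 
    for t in tins("scene",sc,z): print("scene",t[:4])
cv2.imwrite("pics/sc_z.png",cv2.resize(sc[155:255,190:330],None,fx=5,fy=5,interpolation=cv2.INTER_CUBIC))
E
```

```text
collar [[0.6037, 0.052], [0.6125, -0.0452], [0.6584, 0.0095], [0.5586, -0.0002]] [0.6081 0.0034] [0.6085  0.00465]
red tick [[0.5773, 0.0072], [0.5617, 0.0073]]
tick dir 175.321915380041
(296, 350) -168.6073896908499 0.044170302523301896
(372, 230) -63.92655421170788 0.043001170042220906
(383, 265) -87.11410776458143 0.04568293581853075
(358, 318) -124.21462354243528 0.04392716272421886
ptr [[0.6071, 0.0027], [0.5864, -0.0128]] -143.1744146264602
block [[0.6402, 0.0078], [0.6194, 0.0325], [0.5981, -0.0265], [0.5758, -0.0053]]
red ((498.4134521484375, 346.8023681640625), (75.65534210205078, 245.55355834960938), 88.83805084228516)
blue ((503.1350402832031, -370.83050537109375), (245.80030822753906, 75.10900115966797), 3.1157350540161133)
scene ('blue', 206.0, array([496.6, 151.4]), array([1.7422, 0.4477, 0.05  ]))
```

View pics/sc_z.png

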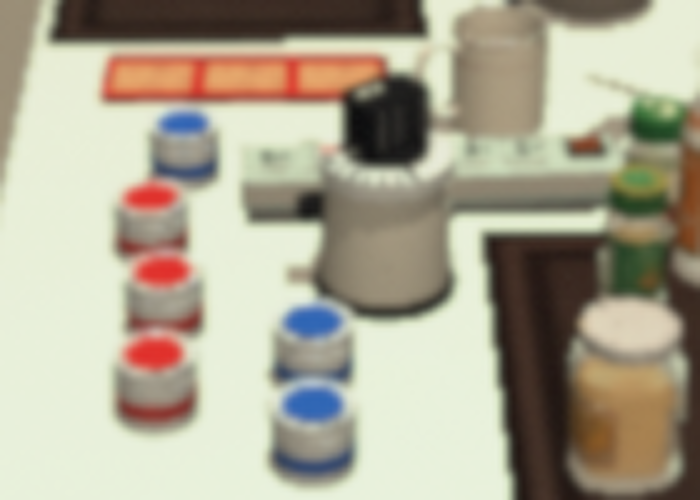

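Emit:
apply_moves(
  steps=[-0.017,0.024,0,0,100,-0.017,0.024,0,0,100,-0.017,0.024,0,0,100,-0.017,0.024,0,0,100,-0.017,0.024,0,0,100,-0.017,0.024,0,0,100,-0.017,0.024,0,0,100,-0.017,0.024,0,0,100],
  newtons=60,
)

```text
time: 0.77
ee_pos: [0.3007, 0.3721, 0.231]
tcp_rot: [-180.0, 0.0, 74.8]
force: [0.8, 0.4, -0.2]
grip_width: 1.001
```

Emit:
apply_moves(
  steps=[-0.017,0.024,0,0,100,-0.017,0.024,0,0,100,-0.017,0.024,0,0,100,-0.017,0.024,0,0,100,-0.017,0.024,0,0,100,-0.017,0.024,0,0,100,-0.017,0.024,0,0,100,-0.017,0.024,0,0,100],
)

```text
time: 1.43
ee_pos: [0.4504, 0.1906, 0.231]
tcp_rot: [-180.0, 0.0, 74.8]
force: [0.1, 0.3, 0.8]
grip_width: 1.006
```

Emit:
apply_moves(
  steps=[0,0,0,7,100,0,0,0,7,100,0,0,0,7,100,0,0,0,7,100,0,0,0,7,100,0,0,0,7,100,0,0,0,7,100,0,0,0,7,100],
)

```text
time: 2.1
ee_pos: [0.4496, 0.1918, 0.2309]
tcp_rot: [-180.0, 0.1, 18.5]
force: [-0.2, -0.5, 0.2]
grip_width: 1.0
```

Emit:
apply_moves(
  steps=[0,0,0,7,100,0,0,0,7,100,0,0,0,7,100,0,0,0,7,100,0,0,0,7,100,0,0,0,7,100,0,0,0,7,100,0,0,0,7,100],
)

```text
time: 2.77
ee_pos: [0.4496, 0.1918, 0.2309]
tcp_rot: [180.0, 0.0, -37.5]
force: [-0.3, 0.8, -0.6]
grip_width: 1.001
```

Emit:
apply_moves(
  steps=[0,0,0,5,100,0,0,0,5,100,0,0,0,5,100,0.03,-0.001,0,0,100,0.03,-0.001,0,0,100,0.03,-0.001,0,0,100,0.03,-0.001,0,0,100,0.03,-0.001,0,0,100],
)

```text
time: 3.43
ee_pos: [0.5463, 0.0754, 0.2309]
tcp_rot: [180.0, 0.0, -52.2]
force: [0.3, 0.6, -0.2]
grip_width: 0.998
```

Emit:
apply_moves(
  steps=[0.025,-0.001,0,0,100,0.025,-0.001,0,0,100,0.025,-0.001,0,0,100,0.02,-0.001,0,0,100,0,0,0,0,100,0,0,0,0,100,0,0,0,0,100,0,0,0,0,100],
)

```text
time: 4.1
ee_pos: [0.6065, 0.0048, 0.2312]
tcp_rot: [180.0, 0.0, -52.1]
force: [0.0, -0.1, 0.9]
grip_width: 0.998
```

```bash
cat >> h.py <<'E'
def to(x,y,z=None,yaw=None):
    s=status.read_state(); p=s["ee_pos"]; a=s["tcp_rot"][2]; r=np.radians(a)
    dx,dy=x-p[0],y-p[1]
    print("pos",p.round(4),"yaw",round(a,2),"t",round(s["time"],2),"tool dx,dy,dz: %.4f %.4f %.4f"%(dx*np.cos(r)+dy*np.sin(r),dx*np.sin(r)-dy*np.cos(r),0 if z is None else p[2]-z), "turn", None if yaw is None else round((a-yaw+180)%360-180,2))
def snap(name,cam,box,f):
    im=vision.camera(cam); x0,y0,x1,y1=box
    cv2.imwrite(f"pics/{name}.png",cv2.resize(im[y0:y1,x0:x1],None,fx=f,fy=f,interpolation=cv2.INTER_CUBIC)); return im
E
python3 - <<'E'
from h import *
to(.608,.004,.131,-52)
snap("s1","scene",(190,60,330,260),3)
snap("t1","top",(180,100,320,240),4)
E
```

```text
pos [0.6065 0.0048 0.2312] yaw -52.12 t 4.1 tool dx,dy,dz: 0.0015 -0.0007 0.1002 turn -0.12
```

View pics/s1.png

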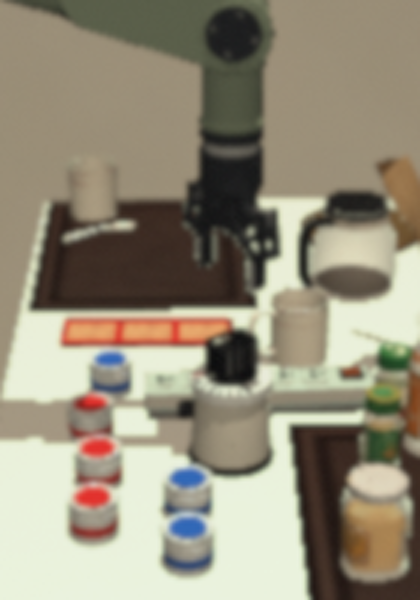

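View pics/t1.png

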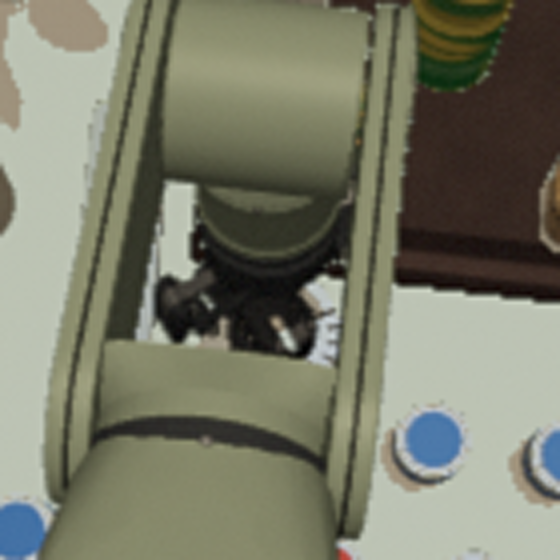

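The fingers sit above the ring block, centred on it in the scene view at crop (232,355). The top view is mostly hidden by the arm. Descending now.

Emit:
apply_moves(
  steps=[0.001,0,0.015,0,100,0,0,0.015,0,100,0,0,0.015,0,100,0,0,0.015,0,100,0,0,0.015,0,100,0,0,0.015,0,100,0,0,0.008,0,100,0,0,0,0,100],
)

```text
time: 4.87
ee_pos: [0.6065, 0.0037, 0.1316]
tcp_rot: [179.8, 0.1, -52.1]
force: [0.4, -1.0, -0.1]
grip_width: 1.0
```

Emit:
apply_moves(
  steps=[0,0,0,0,0,0,0,0,0,0,0,0,0,0,0,0,0,0,0,0,0,0,0,0,0,0,0,0,0,0,0,0,0,0,0,0,0,0,0,0],
  newtons=50,
)

```text
time: 5.53
ee_pos: [0.6078, 0.0039, 0.1346]
tcp_rot: [-179.9, 0.0, -52.2]
force: [-3.1, 2.5, 6.5]
grip_width: 0.462
```

```bash
python3 - <<'E'
from h import *
to(.608,.004,.131,-52); s=status.read_state(); print(s["force"],s["torque"],s["grip_width"],s["q"])
E
```

```text
pos [0.6078 0.0039 0.1346] yaw -52.19 t 5.53 tool dx,dy,dz: 0.0000 -0.0002 0.0036 turn -0.19
[-3.10864655  2.47040183  6.45635695] [ 0.408208    0.38287875 -0.03182663] 0.46222781469720897 [-7.58138090e-01  2.53771847e+01  9.32811635e+01  8.68242636e-02
  6.12940336e+01  5.13862194e+01]
```

Emit:
apply_moves(
  steps=[0,0,-0.002,0,0,0,0,0,5,0,0,0,0,5,0,0,0,0,5,0,0,0,0,5,0,0,0,0,5,0,0,0,0,5,0,0,0,0,0,0],
)

```text
time: 6.2
ee_pos: [0.6077, 0.0041, 0.1347]
tcp_rot: [180.0, 0.1, -82.3]
force: [-0.8, 5.2, -3.2]
grip_width: 0.461
```

```bash
python3 - <<'E'
from h import *
to(.608,.004,.131,-98); s=status.read_state(); print(s["force"],s["torque"],s["grip_width"])
E
```

```text
pos [0.6077 0.0041 0.1347] yaw -82.26 t 6.2 tool dx,dy,dz: 0.0002 -0.0003 0.0037 turn 15.74
[-0.81421277  5.15161594 -3.15573567] [ 0.57672892 -0.15029882 -0.16765966] 0.4609378289126994
```

Emit:
apply_moves(
  steps=[0,0,0,2,0,0,0,0,2,0,0,0,0,1.5,0,0,0,0,1,0,0,0,0,1,0,0,0,0,1,0,0,0,0,0,0,0,0,0,0,0],
)

```text
time: 6.87
ee_pos: [0.6076, 0.0042, 0.1347]
tcp_rot: [179.9, 0.1, -90.6]
force: [-0.1, 6.6, -3.3]
grip_width: 0.46
```

```bash
python3 - <<'E'
from h import *
to(.608,.004,.131,-98); s=status.read_state(); print(s["force"],s["torque"],s["grip_width"])
E
```

```text
pos [0.6076 0.0042 0.1347] yaw -90.56 t 6.87 tool dx,dy,dz: 0.0002 -0.0004 0.0037 turn 7.44
[-0.1442612   6.55046761 -3.34246717] [ 0.53893734 -0.16968309 -0.13509299] 0.46009134419378694
```

Emit:
apply_moves(
  steps=[0,0,0,1,0,0,0,0,1,0,0,0,0,1,0,0,0,0,0.5,0,0,0,0,0.5,0,0,0,0,0,0,0,0,0,0,0,0,0,0,0,0],
)

```text
time: 7.53
ee_pos: [0.6075, 0.0042, 0.1347]
tcp_rot: [179.9, 0.1, -94.4]
force: [-0.0, 6.1, -3.7]
grip_width: 0.46
```

```bash
python3 - <<'E'
from h import *
to(.608,.004,.131,-98); s=status.read_state(); print(s["force"],s["torque"],s["grip_width"])
E
```

```text
pos [0.6075 0.0042 0.1347] yaw -94.44 t 7.53 tool dx,dy,dz: 0.0002 -0.0005 0.0037 turn 3.56
[-0.02580761  6.07811108 -3.72686289] [ 0.61579221 -0.09960926  0.51142076] 0.4604590624228961
```

Emit:
apply_moves(
  steps=[0,0,0,1,0,0,0,0,1,0,0,0,0,1,0,0,0,0,0,0,0,0,0,0,0,0,0,0,0,0,0,0,0,0,0,0,0,0,0,0],
)

```text
time: 8.2
ee_pos: [0.6069, 0.0043, 0.1347]
tcp_rot: [179.9, -0.0, -97.1]
force: [-1.1, 5.9, -1.8]
grip_width: 0.461
```

```bash
python3 - <<'E'
from h import *
to(.608,.004,.131,-98); s=status.read_state(); print(s["force"],s["torque"],s["grip_width"])
E
```

```text
pos [0.6069 0.0043 0.1347] yaw -97.05 t 8.2 tool dx,dy,dz: 0.0002 -0.0011 0.0037 turn 0.95
[-1.13145004  5.87294286 -1.77857765] [0.99731474 0.21387843 2.41897845] 0.4608391842066308
```

The wrist torque rises sharply from yaw of about -93.6°, which is the hard stop, and it agrees with the red tick direction. Backing off 60° brings the yaw to about -33.5°.

Emit:
apply_moves(
  steps=[0,0,0,-6,0,0,0,0,-6,0,0,0,0,-6,0,0,0,0,-6,0,0,0,0,-6,0,0,0,0,-6,0,0,0,0,-6,0,0,0,0,-6,0],
)

```text
time: 8.87
ee_pos: [0.6073, 0.0033, 0.1347]
tcp_rot: [179.9, 0.1, -49.3]
force: [-0.7, 2.4, -3.3]
grip_width: 0.456
```

Emit:
apply_moves(
  steps=[0,0,0,-6,0,0,0,0,-6,0,0,0,0,-2,0,0,0,0,-2,0,0,0,0,0,0,0,0,0,0,0,0,0,0,0,0,0,0,0,0,0],
)

```text
time: 9.53
ee_pos: [0.6076, 0.0031, 0.1347]
tcp_rot: [180.0, 0.0, -33.6]
force: [-0.0, 2.3, -6.3]
grip_width: 0.463
```

```bash
python3 - <<'E'
from h import *
to(.608,.004,.131,-33.5); s=status.read_state(); print(s["force"],s["torque"],s["grip_width"])
snap("t2","top",(180,100,320,240),4)
E
```

```text
pos [0.6076 0.0031 0.1347] yaw -33.65 t 9.53 tool dx,dy,dz: -0.0001 -0.0010 0.0037 turn -0.15
[-0.02025088  2.2844388  -6.34613196] [ 0.13235084 -0.19305475  0.15582299] 0.46270450616000763
```

View pics/t2.png

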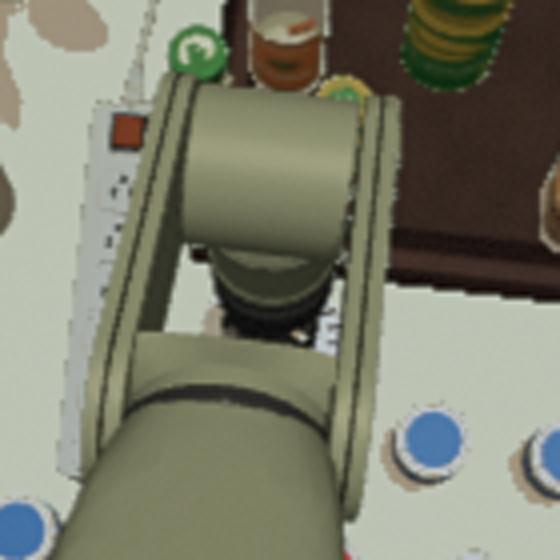

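Emit:
apply_moves(
  steps=[0,0,0,0,100,0,0,0,0,100,0,0,0,0,100,0,0,0,0,100,0,0,0,0,100,0,0,-0.02,0,100,0,0,-0.03,0,100,0,0,-0.03,0,100],
)

```text
time: 10.25
ee_pos: [0.6073, 0.0031, 0.2156]
tcp_rot: [179.9, 0.1, -33.7]
force: [0.9, -0.4, -0.1]
grip_width: 0.995
```

Emit:
apply_moves(
  steps=[0,0,-0.02,0,100,0,0,0,7,100,0,0,0,7,100,0,0,0,7,100,0,0,0,7,100,0,0,0,7,100,0,0,0,7,100,0,0,0,7,100],
)

```text
time: 10.92
ee_pos: [0.6079, 0.0031, 0.2356]
tcp_rot: [-180.0, -0.0, -83.0]
force: [-0.7, 0.1, -0.1]
grip_width: 0.998
```

Emit:
apply_moves(
  steps=[0,0,0,7,100,0.02,0.005,0,0.4,100,0.02,0.005,0,0,100,0.02,0.005,0,0,100,0.02,0.005,0,0,100,0.02,0.005,0,0,100,0.02,0.005,0,0,100,0,0,0,0,100],
)

```text
time: 11.58
ee_pos: [0.5771, -0.12, 0.2356]
tcp_rot: [-180.0, -0.1, -90.2]
force: [-0.2, -0.2, -0.0]
grip_width: 0.997
```

```bash
python3 - <<'E'
from h import *
to(.555,-.1246,.1,-90)
im=snap("t3","top",(200,140,300,230),6)
cv2.imwrite("pics/full3.png",im)
E
```

```text
pos [ 0.5771 -0.12    0.2356] yaw -90.25 t 11.58 tool dx,dy,dz: 0.0047 0.0221 0.1356 turn -0.25
```

View pics/t3.png

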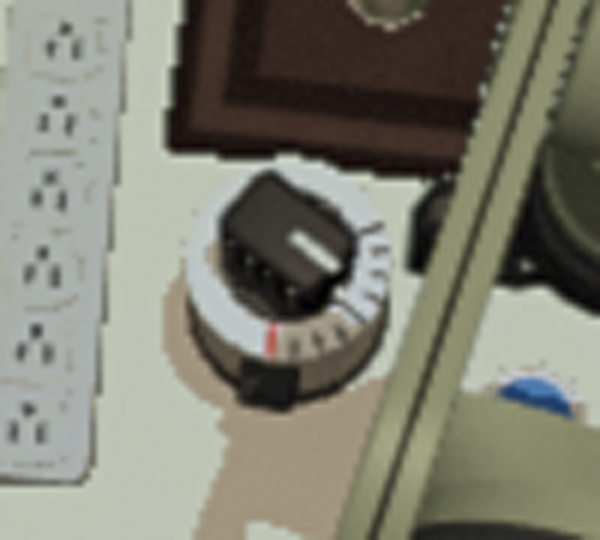

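```bash
python3 - <<'E'
from h import *
f=lambda p,z: ray("top",np.array(p)/6+[200-.42,140-.42],z)[:,:2]
a=lambda d:np.degrees(np.arctan2(d[1],d[0]))%360
c=np.array([.608,.004])
for n,p in{"red":(272,340),"1":(294,350),"2":(319,345),"3":(342,335),"4":(354,311),"8":(370,229)}.items(): print(n,a(f([p],.114)[0]-c).round(1))
q=f([(293,236),(337,268)],.167);print("ptr",a(q[1]-q[0]),a(q[1]-c),q)
b=f([(271,170),(357,233),(222,215),(312,290)],.167);print("edges",a(b[1]-b[0]),a(b[3]-b[2]),b.mean(0))
# earlier
E
```

```text
red 175.5
1 190.2
2 206.1
3 221.6
4 238.1
8 297.5
ptr 239.5055430337683 240.9450155603899 [[ 0.6072443   0.0013535 ]
 [ 0.59462559 -0.02007356]]
edges 239.16715939043164 235.8120101974618 [0.61138618 0.00299582]
```

The pointer stands at about 236–240° and tick 4 is at about 237°, so the ring is four ticks from red. Now the first tin, the blue one at (0.555, -0.125).

Emit:
apply_moves(
  steps=[0.0025,0.011,0.028,0,100,0.0025,0.011,0.028,0,100,0,0,0.028,0,100,0,0,0.028,0,100,0,0,0.028,0,100,0,0,0.03,0,100,0,0,0,0,100,0,0,0,0,100],
)

```text
time: 12.3
ee_pos: [0.5554, -0.1209, 0.0645]
tcp_rot: [179.8, 0.1, -90.0]
force: [-0.2, -0.2, 0.2]
grip_width: 1.0
```

```bash
python3 - <<'E'
from h import *
to(.555,-.1246,.01,-90)
snap("s4","scene",(210,140,300,270),5); im=snap("t4","top",(240,140,380,290),4)
for t in tins("top",im): print(t[:4])
E
```

```text
pos [ 0.5554 -0.1209  0.0645] yaw -90.03 t 12.3 tool dx,dy,dz: 0.0037 0.0004 0.0545 turn -0.03
('blue', 115.0, array([183.8, 232.2]), array([0.453 , 0.1768, 0.05  ]))
('blue', 1876.5, array([365.1, 237.9]), array([ 0.495 , -0.3583,  0.05  ]))
('red', 110.5, array([223.6, 243.9]), array([0.4319, 0.0555, 0.05  ]))
('red', 1818.0, array([133.8, 214. ]), array([0.4906, 0.3333, 0.05  ]))
```

View pics/s4.png

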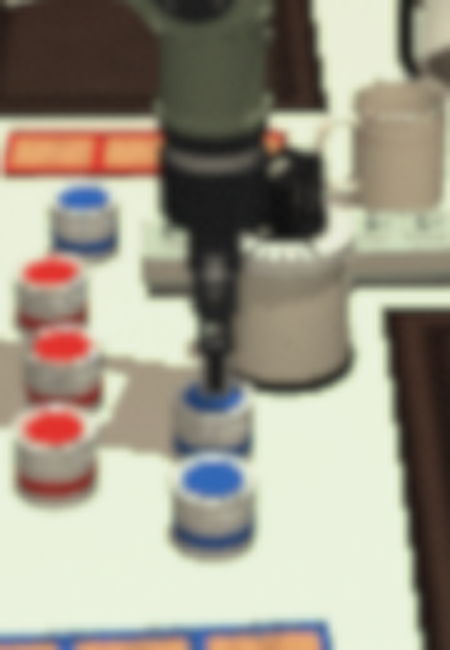

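The gripper is centred over the nearest blue tin, crop (213,400). Going down to grip.

Emit:
apply_moves(
  steps=[0.0035,0,0.02,0,100,0,0,0.02,0,100,0,0,0.012,0,100,0,0,0,0,100,0,0,0,0,0,0,0,0,0,0,0,0,0,0,0,0,0,0,0,0],
  newtons=40,
)

```text
time: 13.07
ee_pos: [0.5575, -0.1256, 0.0155]
tcp_rot: [-179.8, -0.1, -90.1]
force: [-0.9, 0.2, 6.6]
grip_width: 0.667
```

Emit:
apply_moves(
  steps=[0,0,0,0,0,0,0,0,0,0,0,0,-0.02,0,0,0,0,-0.03,0,0,0,0,-0.03,0,0,0,0,-0.02,0,0,0,0,0,0,0,0,0,0,0,0],
)

```text
time: 13.73
ee_pos: [0.5565, -0.1255, 0.1148]
tcp_rot: [-179.8, -0.0, -90.1]
force: [0.3, 0.7, -1.5]
grip_width: 0.667
```

```bash
python3 - <<'E'
from h import *
to(.503,-.371,.11,-90)
snap("s5","scene",(180,140,310,300),4)
E
```

```text
pos [ 0.5565 -0.1255  0.1148] yaw -90.07 t 13.73 tool dx,dy,dz: 0.2456 0.0532 0.0048 turn -0.07
```

View pics/s5.png

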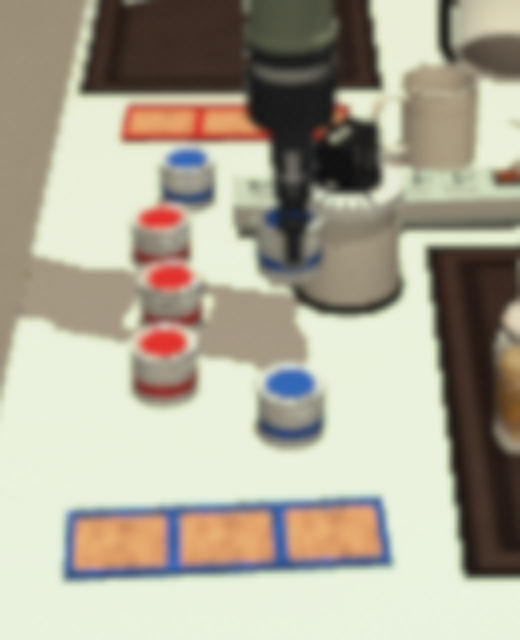

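The tin is held, crop (290,245). Carrying it to the far blue nest.

Emit:
apply_moves(
  steps=[0.024,-0.0028,0,0,0,0.024,-0.0028,0,0,0,0.024,-0.0028,0,0,0,0.024,-0.0028,0,0,0,0.024,-0.0028,0,0,0,0.024,-0.0028,0,0,0,0.024,-0.0028,0,0,0,0.024,-0.0028,0,0,0],
)

```text
time: 14.45
ee_pos: [0.5769, -0.3179, 0.1109]
tcp_rot: [179.8, 0.1, -90.1]
force: [0.1, 0.2, -0.9]
grip_width: 0.672
```

Emit:
apply_moves(
  steps=[0.024,-0.0028,0,0,0,0.02,-0.0028,0,0,0,0,0,0.02,0,0,0,0,0.02,0,0,0,0,0.02,0,0,0,0,0,0,0,0,0,0,0,0,0,0,0,0,0],
)

```text
time: 15.12
ee_pos: [0.5837, -0.3613, 0.0532]
tcp_rot: [180.0, 0.0, -90.1]
force: [0.6, -0.5, -0.1]
grip_width: 0.667
```

```bash
python3 - <<'E'
from h import *
to(.585,-.366,.0195,-90)
snap("s6","scene",(180,180,310,300),5)
im=snap("t6","top",(280,160,400,290),4)
for t in tins("top",im): print(t[:4])
E
```

```text
pos [ 0.5837 -0.3613  0.0532] yaw -90.07 t 15.12 tool dx,dy,dz: 0.0047 -0.0013 0.0337 turn -0.07
('blue', 116.0, array([183.8, 232.2]), array([0.4532, 0.1769, 0.05  ]))
('blue', 107.0, array([322. , 213.4]), array([ 0.5539, -0.2269,  0.05  ]))
('blue', 57.5, array([354.7, 226.2]), array([ 0.5263, -0.3261,  0.05  ]))
('red', 58.5, array([296.5, 245.2]), array([ 0.4515, -0.1582,  0.05  ]))
('red', 110.0, array([223.6, 243.9]), array([0.4319, 0.0556, 0.05  ]))
('red', 110.0, array([261.4, 242.9]), array([ 0.4469, -0.0549,  0.05  ]))
('red', 1817.0, array([133.8, 214. ]), array([0.4906, 0.3333, 0.05  ]))
```

View pics/s6.png

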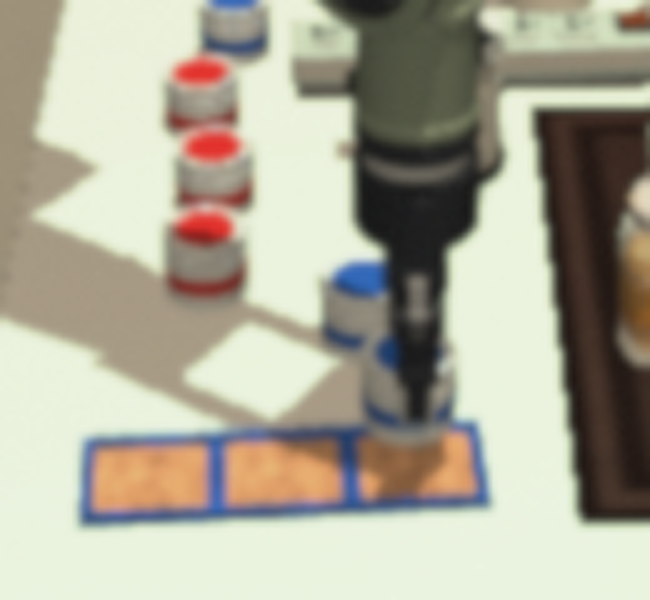

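View pics/t6.png

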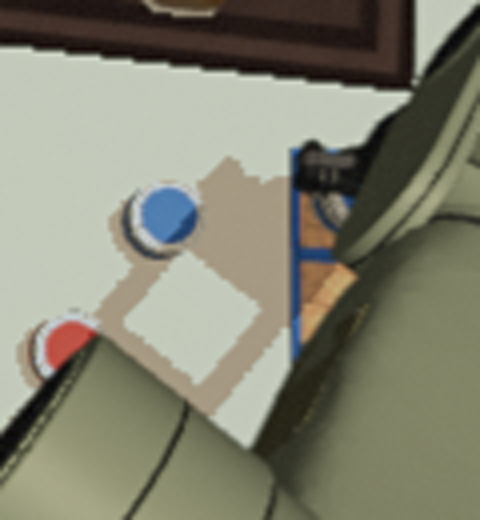

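The tin hangs just above the far blue nest. Lowering and releasing with the remaining correction.

Emit:
apply_moves(
  steps=[0.005,-0.001,0,0,0,0,0,0.015,0,0,0,0,0.012,0,0,0,0,0.006,0,0,0,0,0,0,0,0,0,0,0,0,0,0,0,0,0,0,0,0,0,0],
)

```text
time: 15.88
ee_pos: [0.5846, -0.3663, 0.0203]
tcp_rot: [-180.0, 0.0, -90.1]
force: [0.1, 0.8, -0.1]
grip_width: 0.668
```

Emit:
apply_moves(
  steps=[0,0,0,0,100,0,0,0,0,100,0,0,0,0,100,0,0,0,0,100,0,0,-0.02,0,100,0,0,-0.03,0,100,0,0,-0.03,0,100,0,0,-0.01,0,100],
)

```text
time: 16.55
ee_pos: [0.5866, -0.3676, 0.1153]
tcp_rot: [-179.6, -0.2, -90.1]
force: [0.2, -0.1, 1.3]
grip_width: 1.0
```

```bash
python3 - <<'E'
from h import *
to(.554,-.227,.012,-90)
snap("s7","scene",(180,180,310,300),5)
E
```

```text
pos [ 0.5866 -0.3676  0.1153] yaw -90.07 t 16.55 tool dx,dy,dz: -0.1406 0.0328 0.1033 turn -0.07
```

View pics/s7.png

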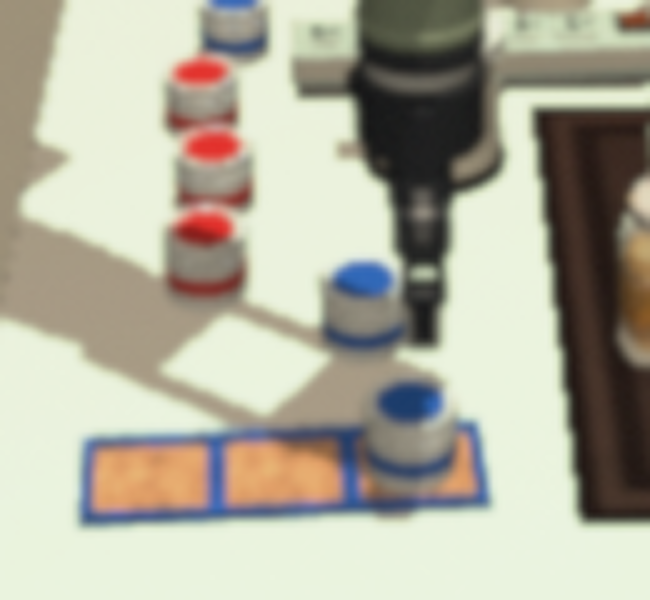

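Emit:
apply_moves(
  steps=[-0.023,0.005,0,0,100,-0.023,0.005,0,0,100,-0.023,0.006,0,0,100,-0.023,0.006,0,0,100,-0.023,0.006,0,0,100,-0.025,0.005,0,0,100,0,0,0,0,100,0,0,0,0,100],
)

```text
time: 17.27
ee_pos: [0.5511, -0.2251, 0.1094]
tcp_rot: [179.9, 0.0, -90.0]
force: [0.2, 0.3, 0.2]
grip_width: 1.002
```

```bash
python3 - <<'E'
from h import *
to(.554,-.227,.012,-90)
snap("s8","scene",(180,180,310,300),5)
im=snap("t8","top",(280,160,400,290),4)
for t in tins("top",im): print(t[:4])
print(proj("scene",[[.585,-.366,.004],[.585,-.366,.054]]))
E
```

```text
pos [ 0.5511 -0.2251  0.1094] yaw -89.96 t 17.27 tool dx,dy,dz: 0.0019 -0.0029 0.0974 turn 0.04
('blue', 115.0, array([183.8, 232.2]), array([0.453 , 0.1768, 0.05  ]))
('red', 116.5, array([298.2, 247.3]), array([ 0.446 , -0.1636,  0.05  ]))
('red', 110.5, array([223.6, 243.9]), array([0.4319, 0.0555, 0.05  ]))
('red', 115.0, array([261.7, 243. ]), array([ 0.4467, -0.0556,  0.05  ]))
('red', 1817.0, array([133.8, 214. ]), array([0.4905, 0.3333, 0.05  ]))
[[263.36525842 272.87087049]
 [263.4016146  259.97737262]]
```

View pics/s8.png

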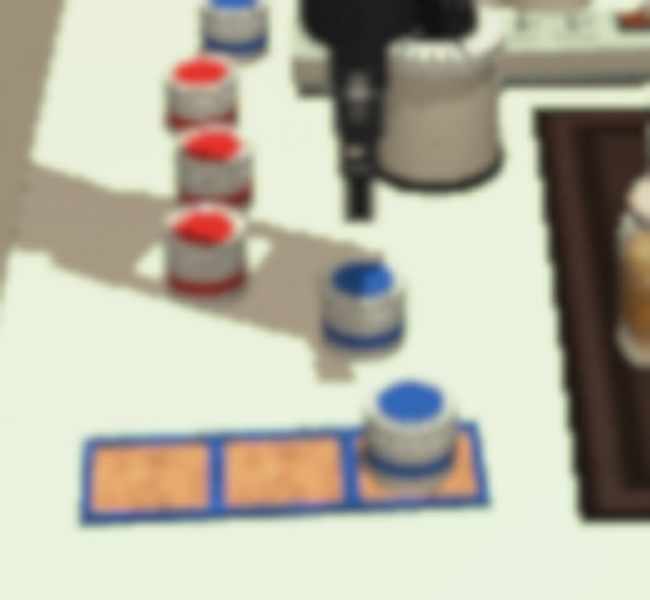

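View pics/t8.png

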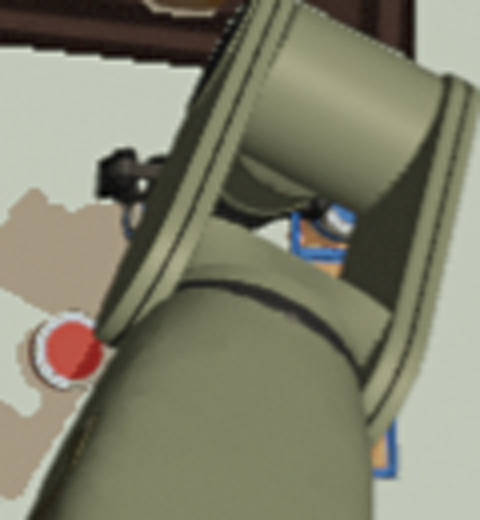

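The tin stands upright in the far blue nest, with its disc at crop (410,402) and its foot inside the walls. Taking the second blue tin.

Emit:
apply_moves(
  steps=[0.002,-0.002,0.02,0,100,0,0,0.025,0,100,0,0,0.025,0,100,0,0,0.025,0,100,0,0,0,0,100,0,0,0,0,100,0,0,0,0,0,0,0,0,0,0],
)

```text
time: 18.03
ee_pos: [0.5551, -0.2292, 0.0169]
tcp_rot: [-179.8, -0.1, -90.1]
force: [0.6, 0.0, -0.2]
grip_width: 0.75
```

Emit:
apply_moves(
  steps=[0,0,0,0,0,0,0,0,0,0,0,0,0,0,0,0,0,0,0,0,0,0,-0.03,0,0,0,0,-0.03,0,0,0,0,-0.03,0,0,0,0,0,0,0],
)

```text
time: 18.7
ee_pos: [0.5572, -0.2297, 0.1118]
tcp_rot: [-179.4, -0.3, -90.1]
force: [0.8, -0.5, -1.7]
grip_width: 0.669
```

```bash
python3 - <<'E'
from h import *
to(.503,-.371,.02,-90)
snap("s9","scene",(180,140,310,300),4)
E
```

```text
pos [ 0.5572 -0.2297  0.1118] yaw -90.06 t 18.7 tool dx,dy,dz: 0.1413 0.0541 0.0918 turn -0.06
```

View pics/s9.png

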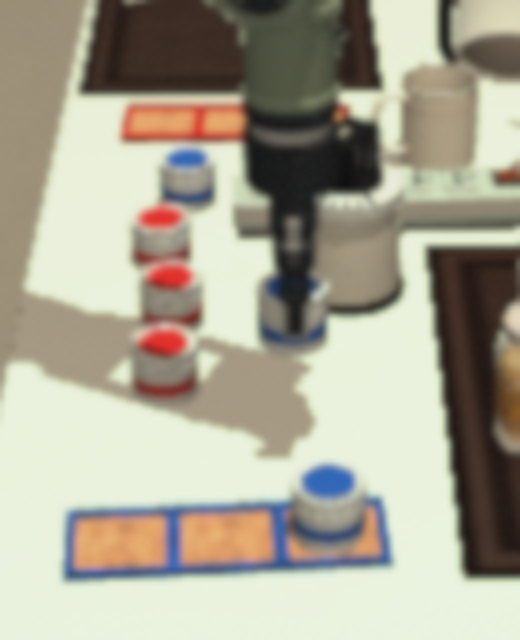

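Emit:
apply_moves(
  steps=[0.023,0.008,0,0,0,0.023,0.008,0,0,0,0.023,0.008,0,0,0,0.023,0.008,0,0,0,0.023,0.008,0,0,0,0.023,0.008,0,0,0,0,0,0.025,0,0,0,0,0.025,0,0],
)

```text
time: 19.42
ee_pos: [0.5052, -0.3679, 0.0548]
tcp_rot: [-179.9, -0.1, -90.2]
force: [0.8, 0.4, -1.9]
grip_width: 0.666
```

Emit:
apply_moves(
  steps=[0,0,0,0,0,0,0,0,0,0,0,0,0,0,0,0,0,0,0,0,0,0,0,0,0,0,0,0,0,0,0,0,0,0,0,0,0,0,0,0],
)

```text
time: 20.08
ee_pos: [0.5058, -0.3662, 0.0558]
tcp_rot: [-180.0, -0.0, -90.1]
force: [1.5, 0.3, -0.5]
grip_width: 0.662
```

```bash
python3 - <<'E'
from h import *
to(.507,-.371,.0215,-90)
snap("s10","scene",(180,180,310,300),5)
E
```

```text
pos [ 0.5058 -0.3662  0.0558] yaw -90.06 t 20.08 tool dx,dy,dz: 0.0048 -0.0012 0.0343 turn -0.06
```

View pics/s10.png

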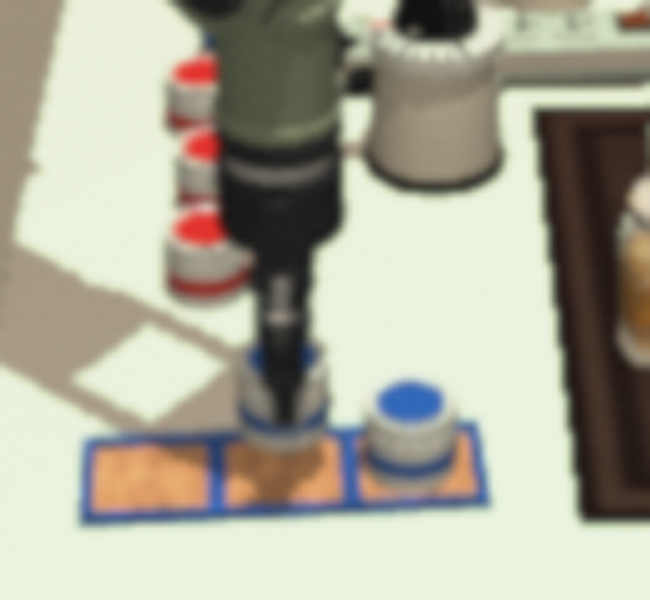

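Second tin is over the middle blue nest. Lowering and releasing.

Emit:
apply_moves(
  steps=[0.005,-0.001,0,0,0,0,0,0.015,0,0,0,0,0.012,0,0,0,0,0.007,0,0,0,0,0,0,0,0,0,0,0,0,0,0,0,0,0,0,0,0,0,0],
)

```text
time: 20.8
ee_pos: [0.5064, -0.3711, 0.0209]
tcp_rot: [180.0, 0.0, -90.1]
force: [-0.1, -0.8, -1.3]
grip_width: 0.667
```

Emit:
apply_moves(
  steps=[0,0,0,0,100,0,0,0,0,100,0,0,0,0,100,0,0,0,0,100,0,0,-0.02,0,100,0,0,-0.03,0,100,0,0,-0.03,0,100,0,0,-0.01,0,100],
)

```text
time: 21.47
ee_pos: [0.5085, -0.3727, 0.1159]
tcp_rot: [-179.6, -0.3, -90.1]
force: [0.8, -0.5, 1.7]
grip_width: 1.002
```

```bash
python3 - <<'E'
from h import *
to(.4465,-.1634,.015,-90)
im=vision.camera("top")
for t in tins("top",im): print(t[:4])
E
```

```text
pos [ 0.5085 -0.3727  0.1159] yaw -90.07 t 21.47 tool dx,dy,dz: -0.2092 0.0623 0.1009 turn -0.07
('blue', 78.0, array([370.1, 236.5]), array([ 0.5008, -0.3728,  0.05  ]))
('blue', 115.0, array([183.8, 232.2]), array([0.453 , 0.1768, 0.05  ]))
('blue', 106.5, array([369.5, 209.2]), array([ 0.5825, -0.3679,  0.05  ]))
('blue', 104.0, array([358.5, 231.8]), array([ 0.511 , -0.3379,  0.05  ]))
('red', 112.0, array([298. , 247.2]), array([ 0.4464, -0.1632,  0.05  ]))
('red', 110.5, array([223.6, 243.9]), array([0.4319, 0.0555, 0.05  ]))
('red', 110.0, array([261.4, 242.9]), array([ 0.4469, -0.0549,  0.05  ]))
('red', 1819.0, array([133.8, 214. ]), array([0.4905, 0.3332, 0.05  ]))
```

Both placed blue tins are centred in their nests, at (0.583,-0.368) and (0.501,-0.373). Now the red tin at (0.446,-0.163).

Emit:
apply_moves(
  steps=[-0.026,0.008,0,0,100,-0.026,0.008,0,0,100,-0.026,0.008,0,0,100,-0.026,0.008,0,0,100,-0.026,0.008,0,0,100,-0.026,0.008,0,0,100,-0.026,0.008,0,0,100,-0.026,0.008,0,0,100],
)

```text
time: 22.18
ee_pos: [0.4415, -0.1617, 0.1101]
tcp_rot: [179.9, 0.1, -90.1]
force: [1.0, 0.9, 0.8]
grip_width: 1.0
```

```bash
python3 - <<'E'
from h import *
to(.4445,-.1634,.015,-90)
snap("s11","scene",(180,140,310,300),4)
E
```

```text
pos [ 0.4415 -0.1617  0.1101] yaw -90.09 t 22.18 tool dx,dy,dz: 0.0017 -0.0030 0.0951 turn -0.09
```

View pics/s11.png

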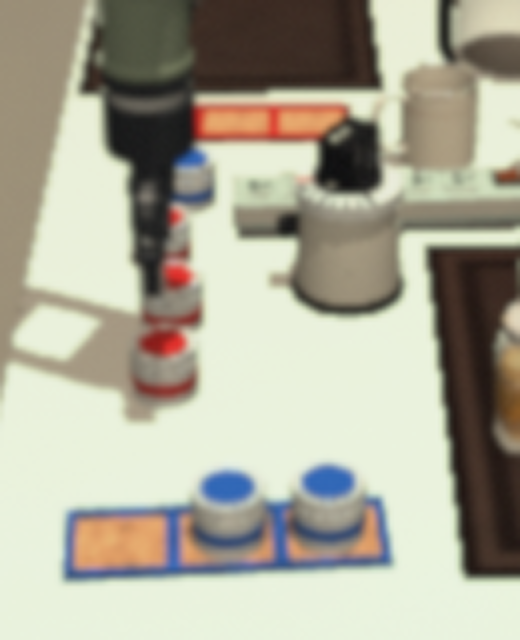

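```bash
python3 - <<'E'
from h import *
for z in(0,.05,.12): print(((proj("scene",[[.4415,-.1617,z]])-[180,140])*4).round())
E
```

```text
[[161. 389.]]
[[159. 341.]]
[[155. 270.]]
```

Emit:
apply_moves(
  steps=[0.002,-0.004,0.02,0,100,0,0,0.025,0,100,0,0,0.025,0,100,0,0,0.025,0,100,0,0,0,0,100,0,0,0,0,100,0,0,0,0,0,0,0,0,0,0],
)

```text
time: 22.9
ee_pos: [0.4478, -0.1656, 0.0175]
tcp_rot: [-179.9, -0.0, -90.1]
force: [-0.1, -0.4, 0.5]
grip_width: 0.747
```

Emit:
apply_moves(
  steps=[0,0,0,0,0,0,0,0,0,0,0,0,0,0,0,0,0,0,0,0,0,0,-0.03,0,0,0,0,-0.03,0,0,0,0,-0.03,0,0,0,0,-0.02,0,0],
)

```text
time: 23.57
ee_pos: [0.4476, -0.1655, 0.1293]
tcp_rot: [-179.8, -0.1, -90.1]
force: [0.8, 0.0, -2.2]
grip_width: 0.668
```

```bash
python3 - <<'E'
from h import *
to(.580,.345,.0215,-90)
im=snap("s12","scene",(180,120,310,270),4)
for t in tins("top",None): print(t[:4])
E
```

```text
pos [ 0.4476 -0.1655  0.1293] yaw -90.07 t 23.57 tool dx,dy,dz: -0.5107 -0.1317 0.1078 turn -0.07
('blue', 63.5, array([372.5, 235. ]), array([ 0.5061, -0.3797,  0.05  ]))
('blue', 117.0, array([183.8, 232.2]), array([0.453, 0.177, 0.05 ]))
('blue', 106.5, array([369.5, 209.2]), array([ 0.5825, -0.3679,  0.05  ]))
('blue', 71.0, array([362.5, 215.8]), array([ 0.5601, -0.3479,  0.05  ]))
('red', 111.5, array([223.6, 243.9]), array([0.432 , 0.0554, 0.05  ]))
('red', 117.5, array([261.7, 243. ]), array([ 0.4468, -0.0557,  0.05  ]))
('red', 1819.0, array([133.8, 214. ]), array([0.4904, 0.3333, 0.05  ]))
```

View pics/s12.png

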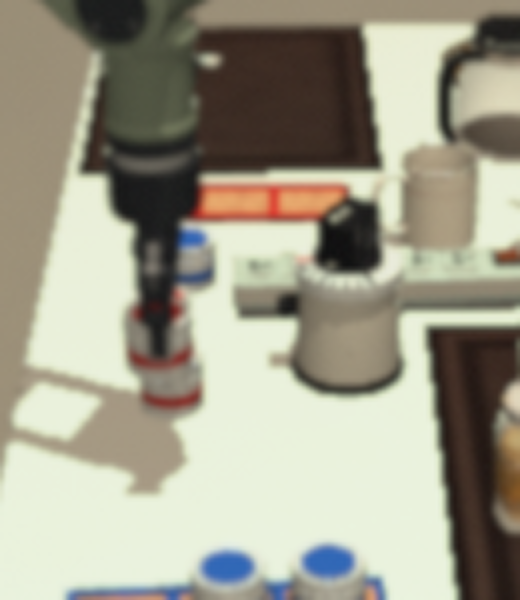

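Red tin is held, with the other tins undisturbed. Carrying it at x≈0.45, clear of the mill, to the far red nest.

Emit:
apply_moves(
  steps=[-0.03,0,0,0,0,-0.03,0,0,0,0,-0.03,0,0,0,0,-0.03,0,0,0,0,-0.03,0,0,0,0,-0.03,0,0,0,0,-0.03,0,0,0,0,-0.03,0,0,0,0],
)

```text
time: 24.33
ee_pos: [0.446, 0.0761, 0.1253]
tcp_rot: [179.9, -0.0, -90.1]
force: [0.8, -0.4, -2.0]
grip_width: 0.668
```

Emit:
apply_moves(
  steps=[-0.03,0,0,0,0,-0.03,0,0,0,0,-0.03,-0.018,0,0,0,-0.03,-0.018,0,0,0,-0.03,-0.018,0,0,0,-0.03,-0.018,0,0,0,-0.03,-0.018,0,0,0,-0.03,-0.018,0,0,0],
)

```text
time: 25.0
ee_pos: [0.5552, 0.3159, 0.1248]
tcp_rot: [179.9, -0.1, -90.1]
force: [0.4, -0.3, -0.7]
grip_width: 0.669
```

Emit:
apply_moves(
  steps=[-0.03,-0.018,0,0,0,0,-0.005,0,0,0,0,0,0.025,0,0,0,0,0.025,0,0,0,0,0.02,0,0,0,0,0,0,0,0,0,0,0,0,0,0,0,0,0],
)

```text
time: 25.67
ee_pos: [0.5789, 0.3447, 0.057]
tcp_rot: [-179.9, 0.0, -90.1]
force: [0.4, 0.9, -0.4]
grip_width: 0.673
```

```bash
python3 - <<'E'
from h import *
to(.580,.346,.0215,-90)
snap("s13","scene",(180,90,330,200),5)
snap("t13","top",(90,130,230,270),4)
E
```

```text
pos [0.5789 0.3447 0.057 ] yaw -90.08 t 25.67 tool dx,dy,dz: -0.0013 -0.0011 0.0355 turn -0.08
```

View pics/s13.png

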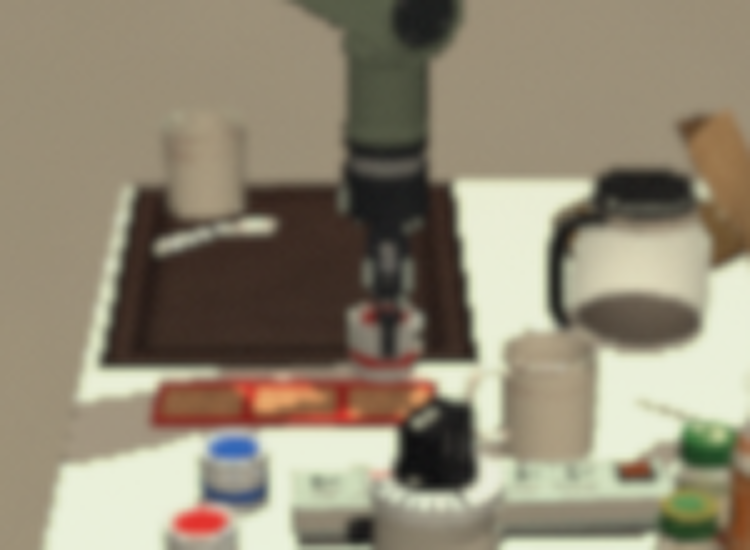

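View pics/t13.png

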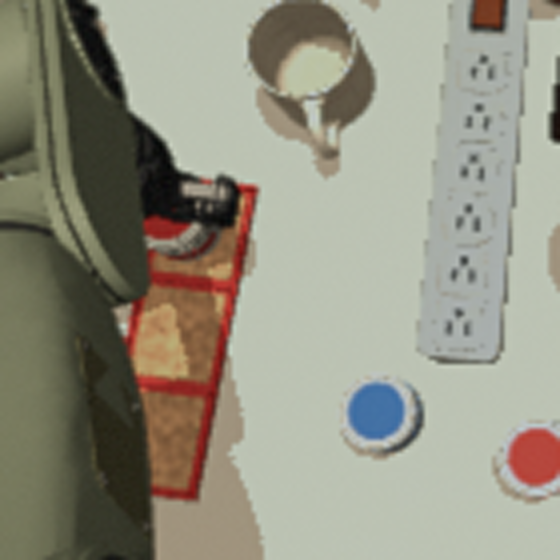

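The tin hangs over the far red nest and the mug is clear of the gripper. Lowering and releasing.

Emit:
apply_moves(
  steps=[-0.001,-0.001,0.015,0,0,0,0,0.013,0,0,0,0,0.007,0,0,0,0,0,0,0,0,0,0,0,0,0,0,0,0,0,0,0,0,0,0,0,0,0,0,0],
)

```text
time: 26.43
ee_pos: [0.5797, 0.3458, 0.0218]
tcp_rot: [-180.0, 0.0, -90.1]
force: [-0.6, -0.3, -0.7]
grip_width: 0.668
```

Emit:
apply_moves(
  steps=[0,0,0,0,100,0,0,0,0,100,0,0,0,0,100,0,0,0,0,100,0,0,-0.02,0,100,0,0,-0.03,0,100,0,0,-0.03,0,100,0,0,-0.01,0,100],
)

```text
time: 27.1
ee_pos: [0.5816, 0.3469, 0.1162]
tcp_rot: [-179.6, 0.2, -90.1]
force: [0.9, 1.3, 0.8]
grip_width: 0.998
```

```bash
python3 - <<'E'
from h import *
to(.4315,.0555,.015,-90)
snap("s14","scene",(180,90,330,200),5)
for t in tins("top"): print(t[:4])
E
```

```text
pos [0.5816 0.3469 0.1162] yaw -90.07 t 27.1 tool dx,dy,dz: 0.2916 0.1498 0.1012 turn -0.07
('blue', 117.5, array([370.2, 234.9]), array([ 0.5056, -0.3727,  0.05  ]))
('blue', 117.0, array([183.7, 232.2]), array([0.4531, 0.177 , 0.05  ]))
('blue', 107.0, array([369.5, 209.2]), array([ 0.5825, -0.368 ,  0.05  ]))
('blue', 761.0, array([365.1, 258.2]), array([ 0.4363, -0.3603,  0.05  ]))
('red', 112.5, array([223.6, 243.8]), array([0.4322, 0.0555, 0.05  ]))
('red', 111.0, array([261.4, 242.9]), array([ 0.4469, -0.0548,  0.05  ]))
('red', 113.0, array([134.4, 185.2]), array([0.5778, 0.3473, 0.05  ]))
('red', 776.5, array([134.7, 214.1]), array([0.4906, 0.3306, 0.05  ]))
```

View pics/s14.png

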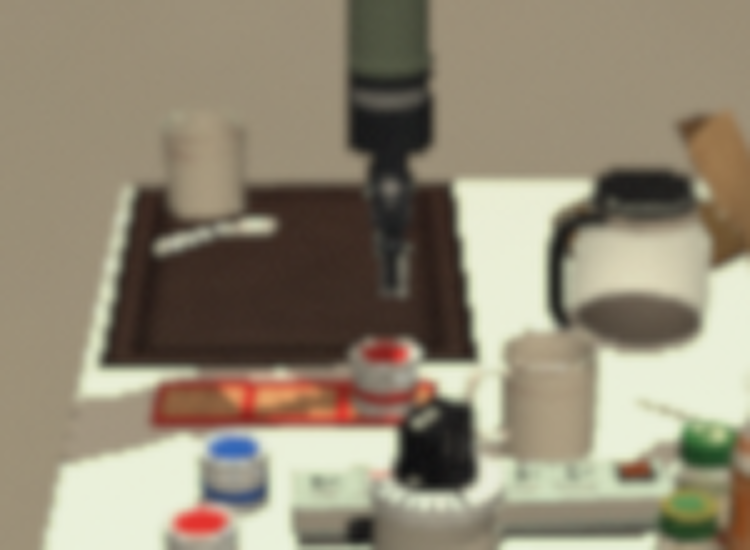

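The first red tin stands in the far red nest at (0.578,0.347). Now the red tin at (0.432,0.055).

Emit:
apply_moves(
  steps=[0.029,0.015,0,0,100,0.029,0.015,0,0,100,0.029,0.015,0,0,100,0.029,0.015,0,0,100,0.029,0.015,0,0,100,0.029,0.015,0,0,100,0.029,0.015,0,0,100,0.029,0.015,0,0,100],
)

```text
time: 27.87
ee_pos: [0.4569, 0.1123, 0.1095]
tcp_rot: [179.8, -0.0, -90.0]
force: [0.3, 0.3, 0.0]
grip_width: 1.0
```

Emit:
apply_moves(
  steps=[0.029,0.015,0,0,100,0.03,0.015,0,0,100,0,0,0,0,100,0,0,0,0,100,0,0,0.02,0,100,0,0,0.02,0,100,0,0,0,0,100,0,0,0,0,100],
)

```text
time: 28.53
ee_pos: [0.4286, 0.0555, 0.0702]
tcp_rot: [179.8, -0.0, -90.0]
force: [0.5, -0.5, 0.3]
grip_width: 0.997
```

```bash
python3 - <<'E'
from h import *
to(.432,.0555,.016,-90)
snap("s15","scene",(180,120,310,270),4)
E
```

```text
pos [0.4286 0.0555 0.0702] yaw -90.02 t 28.53 tool dx,dy,dz: -0.0000 -0.0034 0.0542 turn -0.02
```

View pics/s15.png

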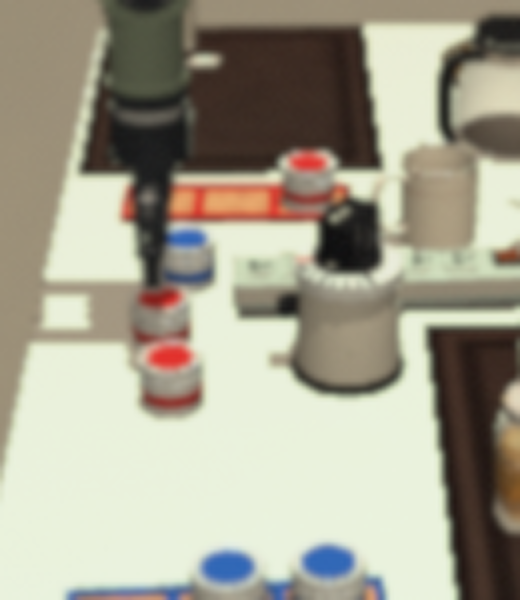

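The gripper is above the red tin at crop (161,310), a few mm short in x. Correcting, then gripping.

Emit:
apply_moves(
  steps=[0,-0.003,0.02,0,100,0,0,0.02,0,100,0,0,0.014,0,100,0,0,0,0,100,0,0,0,0,100,0,0,0,0,0,0,0,0,0,0,0,0,0,0,0],
)

```text
time: 29.25
ee_pos: [0.4332, 0.0551, 0.0187]
tcp_rot: [-179.8, 0.0, -90.1]
force: [-0.6, 0.7, 2.6]
grip_width: 0.669
```

Emit:
apply_moves(
  steps=[0,0,0,0,0,0,0,0,0,0,0,0,0,0,0,0,0,-0.03,0,0,0,0,-0.03,0,0,0,0,-0.03,0,0,0,0,-0.02,0,0,0,0,0,0,0],
)

```text
time: 29.92
ee_pos: [0.435, 0.0552, 0.1319]
tcp_rot: [-179.4, 0.1, -90.1]
force: [0.4, 0.4, -1.3]
grip_width: 0.666
```

```bash
python3 - <<'E'
from h import *
to(.498,.347,.0215,-90)
snap("s16","scene",(180,120,310,270),4)
E
```

```text
pos [0.435  0.0552 0.1319] yaw -90.07 t 29.92 tool dx,dy,dz: -0.2919 -0.0626 0.1104 turn -0.07
```

View pics/s16.png

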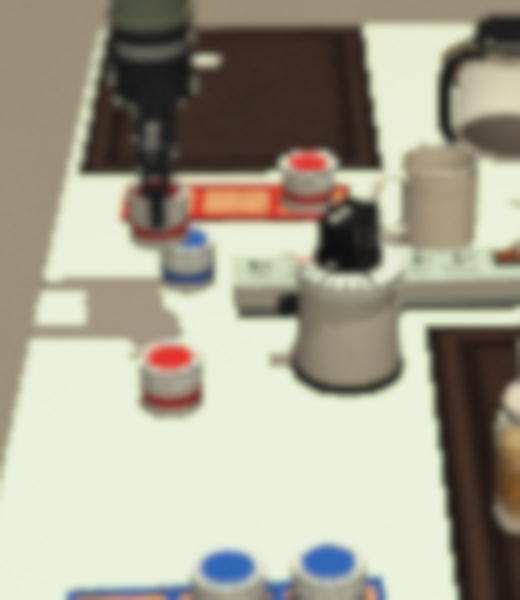

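Held. Carrying it to the middle red nest.

Emit:
apply_moves(
  steps=[-0.029,-0.006,0,0,0,-0.029,-0.006,0,0,0,-0.029,-0.006,0,0,0,-0.029,-0.006,0,0,0,-0.029,-0.006,0,0,0,-0.029,-0.006,0,0,0,-0.029,-0.006,0,0,0,-0.029,-0.006,0,0,0],
)

```text
time: 30.63
ee_pos: [0.4794, 0.2877, 0.1255]
tcp_rot: [179.8, -0.1, -90.1]
force: [-0.2, -0.8, -2.4]
grip_width: 0.67
```

Emit:
apply_moves(
  steps=[-0.029,-0.006,0,0,0,-0.03,-0.006,0,0,0,0,-0.002,0.025,0,0,0,0,0.025,0,0,0,0,0.02,0,0,0,0,0,0,0,0,0,0,0,0,0,0,0,0,0],
)

```text
time: 31.3
ee_pos: [0.4948, 0.3459, 0.0576]
tcp_rot: [-180.0, 0.0, -90.1]
force: [0.4, -0.4, -1.4]
grip_width: 0.663
```

```bash
python3 - <<'E'
from h import *
to(.499,.348,.0215,-90)
snap("s17","scene",(180,90,330,200),5)
E
```

```text
pos [0.4948 0.3459 0.0576] yaw -90.08 t 31.3 tool dx,dy,dz: -0.0021 -0.0042 0.0361 turn -0.08
```

View pics/s17.png

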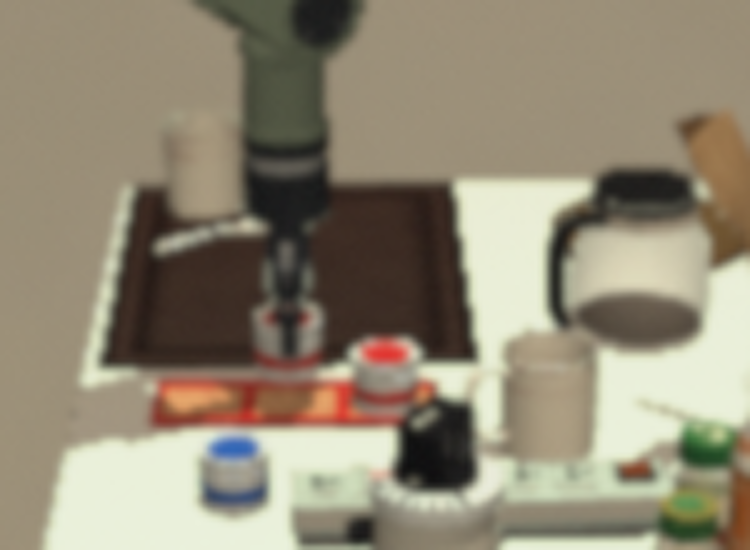

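The tin is over the middle red nest, needing about 4 mm in x. Lowering and releasing.

Emit:
apply_moves(
  steps=[-0.002,-0.004,0,0,0,0,0,0.015,0,0,0,0,0.013,0,0,0,0,0.007,0,0,0,0,0,0,0,0,0,0,0,0,0,0,0,0,0,0,0,0,0,0],
)

```text
time: 32.02
ee_pos: [0.4989, 0.348, 0.0229]
tcp_rot: [-179.9, 0.0, -90.1]
force: [-0.5, -0.3, -1.4]
grip_width: 0.665
```

Emit:
apply_moves(
  steps=[0,0,0,0,100,0,0,0,0,100,0,0,0,0,100,0,0,0,0,100,0,0,-0.02,0,100,0,0,-0.03,0,100,0,0,-0.03,0,100,0,0,-0.01,0,100],
)

```text
time: 32.68
ee_pos: [0.5005, 0.3492, 0.1168]
tcp_rot: [-179.6, 0.2, -90.1]
force: [1.3, 0.3, -0.3]
grip_width: 1.0
```

```bash
python3 - <<'E'
from h import *
to(.447,-.055,.016,-90)
snap("s18","scene",(180,90,330,200),5)
for t in tins("top"): print(t[:4])
E
```

```text
pos [0.5005 0.3492 0.1168] yaw -90.07 t 32.68 tool dx,dy,dz: 0.4042 0.0530 0.1008 turn -0.07
('blue', 118.5, array([370.1, 234.9]), array([ 0.5056, -0.3726,  0.05  ]))
('blue', 118.0, array([183.7, 232.3]), array([0.4529, 0.1771, 0.05  ]))
('blue', 107.5, array([369.5, 209.2]), array([ 0.5825, -0.368 ,  0.05  ]))
('blue', 761.5, array([365.1, 258.1]), array([ 0.4365, -0.3604,  0.05  ]))
('red', 110.0, array([261.4, 242.9]), array([ 0.4469, -0.0549,  0.05  ]))
('red', 73.5, array([128.7, 213.1]), array([0.4916, 0.3489, 0.05  ]))
('red', 114.5, array([134.8, 185. ]), array([0.5784, 0.3463, 0.05  ]))
('red', 762.5, array([130.5, 233.6]), array([0.4322, 0.3323, 0.05  ]))
```

View pics/s18.png

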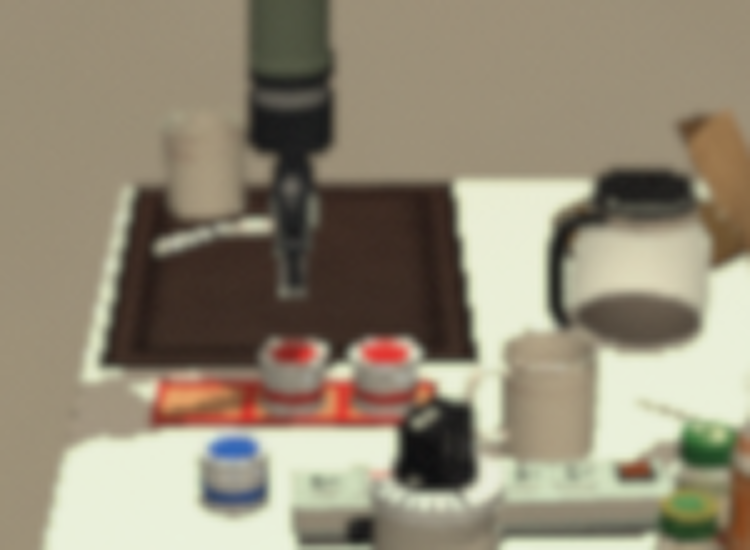

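Second red tin is in the middle nest. Now the last red tin at (0.447,-0.055).

Emit:
apply_moves(
  steps=[0.029,0.0036,0,0,100,0.029,0.0036,0,0,100,0.029,0.0036,0,0,100,0.029,0.0036,0,0,100,0.029,0.0036,0,0,100,0.029,0.0036,0,0,100,0.029,0.0036,0,0,100,0.029,0.0036,0,0,100],
)

```text
time: 33.45
ee_pos: [0.4677, 0.1142, 0.1105]
tcp_rot: [179.8, -0.0, -90.1]
force: [-0.5, -0.4, -0.6]
grip_width: 0.999
```

Emit:
apply_moves(
  steps=[0.029,0.0036,0,0,100,0.029,0.0036,0,0,100,0.029,0.0036,0,0,100,0.029,0.0036,0,0,100,0.029,0.0036,0,0,100,0.027,0.0036,0,0,100,0,0,0.02,0,100,0,0,0.02,0,100],
)

```text
time: 34.12
ee_pos: [0.447, -0.0576, 0.0712]
tcp_rot: [-180.0, -0.0, -90.3]
force: [0.1, 0.3, -0.1]
grip_width: 1.005
```

```bash
python3 - <<'E'
from h import *
to(.447,-.055,.016,-90)
im=vision.camera("top")
for t in tins("top",im): print(t[:4])
snap("s19","scene",(180,120,310,270),4)
E
```

```text
pos [ 0.447  -0.0576  0.0712] yaw -90.25 t 34.12 tool dx,dy,dz: -0.0026 0.0001 0.0552 turn -0.25
('blue', 117.5, array([370.2, 234.9]), array([ 0.5056, -0.3727,  0.05  ]))
('blue', 118.0, array([183.7, 232.3]), array([0.4529, 0.1771, 0.05  ]))
('blue', 107.0, array([369.5, 209.2]), array([ 0.5825, -0.368 ,  0.05  ]))
('blue', 760.0, array([365.1, 258.1]), array([ 0.4364, -0.3603,  0.05  ]))
('red', 115.5, array([129.2, 211.1]), array([0.4977, 0.3486, 0.05  ]))
('red', 114.5, array([134.8, 185. ]), array([0.5784, 0.3463, 0.05  ]))
('red', 790.5, array([130.7, 231.8]), array([0.4374, 0.3329, 0.05  ]))
```

View pics/s19.png

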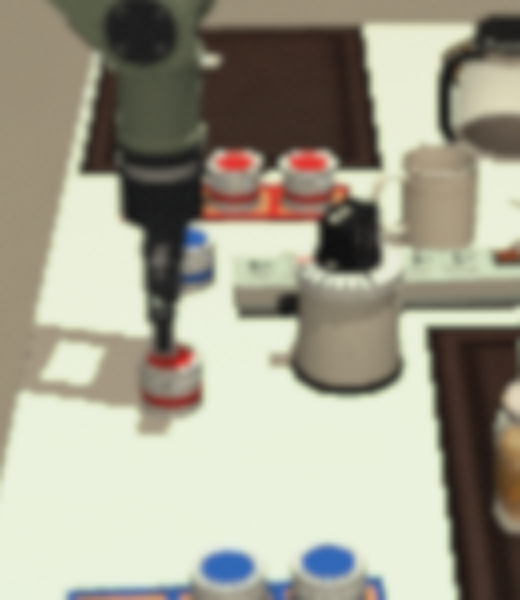

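The gripper is over the last red tin, crop (171,375), and the placed reds are centred. Gripping.

Emit:
apply_moves(
  steps=[0,-0.001,0.02,0,100,0,0,0.02,0,100,0,0,0.015,0,100,0,0,0,0,100,0,0,0,0,100,0,0,0,0,0,0,0,0,0,0,0,0,0,0,0],
)

```text
time: 34.88
ee_pos: [0.4495, -0.0561, 0.0186]
tcp_rot: [-179.9, -0.0, -90.1]
force: [0.4, 1.2, 1.5]
grip_width: 0.67
```

Emit:
apply_moves(
  steps=[0,0,0,0,0,0,0,0,0,0,0,0,0,0,0,0,0,-0.03,0,0,0,0,-0.03,0,0,0,0,-0.03,0,0,0,0,-0.02,0,0,0,0,0,0,0],
)

```text
time: 35.55
ee_pos: [0.4514, -0.0566, 0.1317]
tcp_rot: [-179.4, -0.1, -90.1]
force: [1.2, 1.0, -1.6]
grip_width: 0.668
```

```bash
python3 - <<'E'
from h import *
to(.417,.350,.0215,-90)
im=snap("s20","scene",(180,120,310,270),4)
E
```

```text
pos [ 0.4514 -0.0566  0.1317] yaw -90.07 t 35.55 tool dx,dy,dz: -0.4066 0.0348 0.1102 turn -0.07
```

View pics/s20.png

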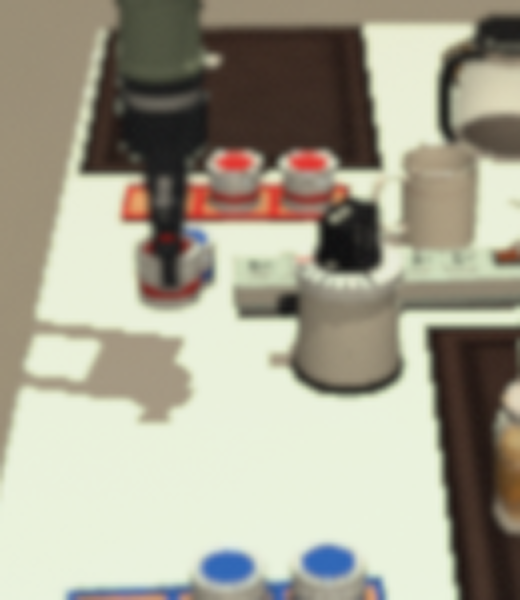

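Emit:
apply_moves(
  steps=[-0.029,0.0025,0,0,0,-0.029,0.0025,0,0,0,-0.029,0.0025,0,0,0,-0.029,0.0025,0,0,0,-0.029,0.0025,0,0,0,-0.029,0.0025,0,0,0,-0.029,0.0025,0,0,0,-0.029,0.0025,0,0,0],
)

```text
time: 36.27
ee_pos: [0.4274, 0.1768, 0.1258]
tcp_rot: [179.8, -0.1, -90.1]
force: [0.6, 0.5, -2.1]
grip_width: 0.665
```

Emit:
apply_moves(
  steps=[-0.029,0.0025,0,0,0,-0.029,0.0025,0,0,0,-0.029,0.0025,0,0,0,-0.029,0.0025,0,0,0,-0.029,0.0025,0,0,0,-0.029,0.0025,0,0,0,0,0,0.03,0,0,0,0,0.03,0,0],
)

```text
time: 36.93
ee_pos: [0.4141, 0.3519, 0.0664]
tcp_rot: [-179.9, 0.1, -89.9]
force: [-0.0, -0.3, -2.4]
grip_width: 0.667
```

Emit:
apply_moves(
  steps=[0,0,0.01,0,0,0,0,0,0,0,0,0,0,0,0,0,0,0,0,0,0,0,0,0,0,0,0,0,0,0,0,0,0,0,0,0,0,0,0,0],
)

```text
time: 37.6
ee_pos: [0.4144, 0.35, 0.0581]
tcp_rot: [-179.9, 0.1, -90.1]
force: [-0.3, 0.6, -1.2]
grip_width: 0.666
```

```bash
python3 - <<'E'
from h import *
to(.418,.350,.0215,-90)
im=snap("s21","scene",(180,90,330,200),5)
E
```

```text
pos [0.4144 0.35   0.0581] yaw -90.09 t 37.6 tool dx,dy,dz: -0.0000 -0.0036 0.0366 turn -0.09
```

View pics/s21.png

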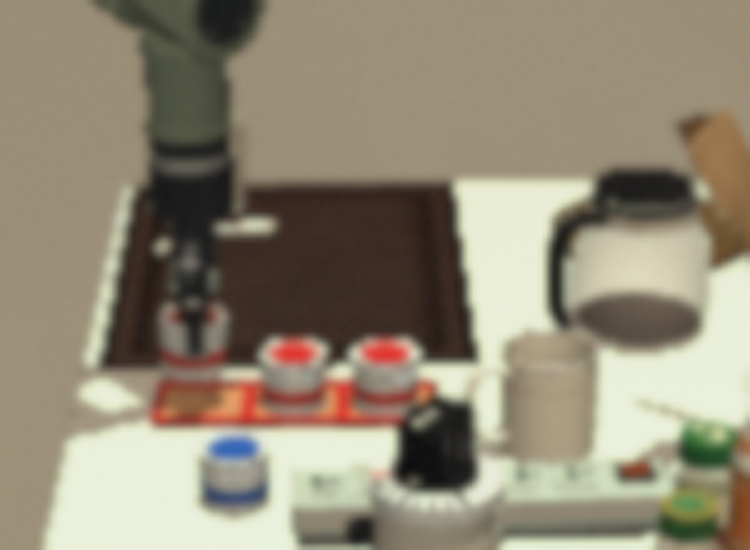

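Over the near red nest. Lowering and releasing.

Emit:
apply_moves(
  steps=[0,-0.002,0,0,0,0,0,0.015,0,0,0,0,0.013,0,0,0,0,0.008,0,0,0,0,0,0,0,0,0,0,0,0,0,0,0,0,0,0,0,0,0,0],
)

```text
time: 38.32
ee_pos: [0.4161, 0.3499, 0.0213]
tcp_rot: [-180.0, 0.0, -90.1]
force: [-0.1, 0.5, -1.9]
grip_width: 0.667
```

Emit:
apply_moves(
  steps=[0,0,0,0,100,0,0,0,0,100,0,0,0,0,100,0,0,0,0,100,0,0,-0.02,0,100,0,0,-0.03,0,100,0,0,-0.03,0,100,0,0,-0.01,0,100],
)

```text
time: 38.98
ee_pos: [0.4179, 0.3514, 0.1154]
tcp_rot: [-179.7, 0.3, -90.1]
force: [0.7, 0.6, 0.4]
grip_width: 0.995
```

```bash
python3 - <<'E'
from h import *
to(.453,.177,.016,-90)
for t in tins("top"): print(t[:4])
E
```

```text
pos [0.4179 0.3514 0.1154] yaw -90.07 t 38.98 tool dx,dy,dz: 0.1743 -0.0353 0.0994 turn -0.07
('blue', 118.5, array([370.1, 234.9]), array([ 0.5056, -0.3726,  0.05  ]))
('blue', 119.0, array([183.7, 232.2]), array([0.453 , 0.1772, 0.05  ]))
('blue', 107.5, array([369.5, 209.2]), array([ 0.5825, -0.368 ,  0.05  ]))
('blue', 762.0, array([365.1, 258. ]), array([ 0.4367, -0.3603,  0.05  ]))
('red', 41.0, array([122.8, 243.2]), array([0.4019, 0.3497, 0.05  ]))
('red', 116.5, array([129.1, 211.1]), array([0.4977, 0.3487, 0.05  ]))
('red', 115.5, array([134.7, 185. ]), array([0.5785, 0.3465, 0.05  ]))
('red', 254.0, array([135.6, 216.7]), array([0.4833, 0.3264, 0.05  ]))
```

Now the last blue tin at (0.453,0.177).

Emit:
apply_moves(
  steps=[0.029,-0.0058,0,0,100,0.029,-0.0058,0,0,100,0.029,-0.0058,0,0,100,0.029,-0.0058,0,0,100,0.029,-0.0058,0,0,100,0.028,-0.0058,0,0,100,0,0,0.02,0,100,0,0,0.02,0,100],
)

```text
time: 39.7
ee_pos: [0.4512, 0.1754, 0.0708]
tcp_rot: [-179.9, 0.0, -90.2]
force: [-0.3, -0.4, 0.1]
grip_width: 1.006
```

```bash
python3 - <<'E'
from h import *
im=vision.camera("top")
for t in tins("top",im): print(t[:4])
snap("s22","scene",(180,90,330,200),5)
to(.453,.177,.016,-90)
E
```

```text
('blue', 116.5, array([370.1, 234.9]), array([ 0.5057, -0.3726,  0.05  ]))
('blue', 107.5, array([369.5, 209.2]), array([ 0.5825, -0.368 ,  0.05  ]))
('blue', 760.0, array([365.1, 258.1]), array([ 0.4364, -0.3603,  0.05  ]))
('red', 44.0, array([131.8, 199. ]), array([0.5349, 0.3473, 0.05  ]))
('red', 114.5, array([134.8, 185. ]), array([0.5785, 0.3463, 0.05  ]))
pos [0.4479 0.1753 0.0682] yaw -90.14 t 39.8 tool dx,dy,dz: -0.0017 -0.0051 0.0522 turn -0.14
```

View pics/s22.png

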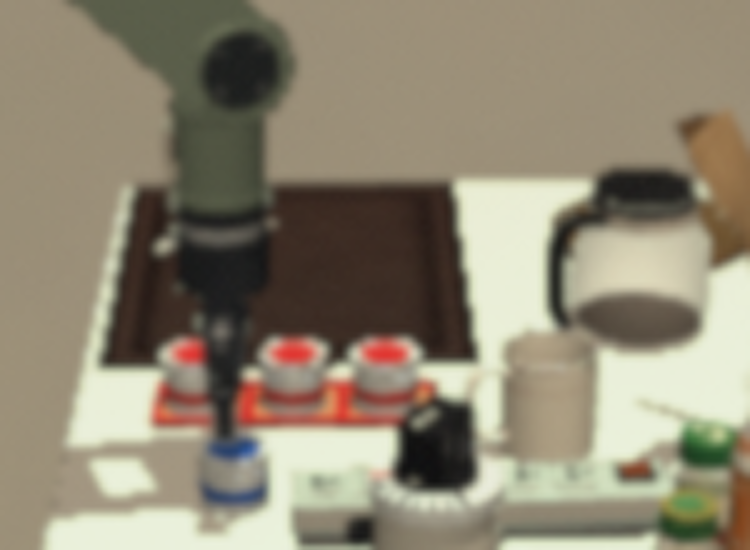

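The gripper is over the last blue tin, crop (234,465), about 4 mm short in x. Correcting and gripping.

Emit:
apply_moves(
  steps=[-0.001,-0.004,0.02,0,100,0,0,0.02,0,100,0,0,0.013,0,100,0,0,0,0,100,0,0,0,0,100,0,0,0,0,0,0,0,0,0,0,0,0,0,0,0],
)

```text
time: 40.47
ee_pos: [0.4555, 0.1782, 0.0197]
tcp_rot: [-179.9, 0.1, -90.1]
force: [-0.9, -0.0, 0.7]
grip_width: 0.664
```

Emit:
apply_moves(
  steps=[0,0,0,0,0,0,0,0,0,0,0,0,0,0,0,0,0,-0.03,0,0,0,0,-0.03,0,0,0,0,-0.03,0,0,0,0,-0.02,0,0,0,0,0,0,0],
)

```text
time: 41.13
ee_pos: [0.4573, 0.1788, 0.1328]
tcp_rot: [-179.5, 0.2, -90.1]
force: [0.6, -0.4, -1.8]
grip_width: 0.668
```

```bash
python3 - <<'E'
from h import *
to(.424,-.376,.0215,-90)
snap("s23","scene",(180,90,330,200),5)
E
```

```text
pos [0.4573 0.1788 0.1328] yaw -90.07 t 41.13 tool dx,dy,dz: 0.5549 0.0326 0.1113 turn -0.07
```

View pics/s23.png

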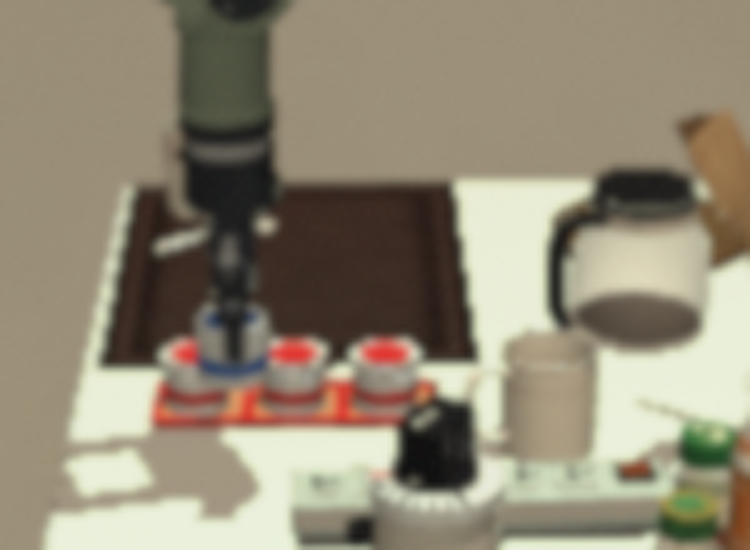

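Emit:
apply_moves(
  steps=[0.03,0.002,0,0,0,0.03,0.002,0,0,0,0.03,0.002,0,0,0,0.03,0.002,0,0,0,0.03,0.002,0,0,0,0.03,0.002,0,0,0,0.03,0.002,0,0,0,0.03,0.002,0,0,0],
)

```text
time: 41.85
ee_pos: [0.4368, -0.0633, 0.1268]
tcp_rot: [179.8, 0.0, -90.1]
force: [0.2, 0.5, -1.9]
grip_width: 0.664
```

Emit:
apply_moves(
  steps=[0.03,0.002,0,0,0,0.03,0.002,0,0,0,0.03,0.002,0,0,0,0.03,0.002,0,0,0,0.03,0.002,0,0,0,0.03,0.002,0,0,0,0.03,0.002,0,0,0,0.03,0.002,0,0,0],
)

```text
time: 42.52
ee_pos: [0.4207, -0.3029, 0.1265]
tcp_rot: [179.8, 0.1, -90.1]
force: [1.1, -0.2, -1.8]
grip_width: 0.665
```

Emit:
apply_moves(
  steps=[0.03,0,0,0,0,0.03,0,0,0,0,0.01,0,0,0,0,0,0,0.03,0,0,0,0,0.03,0,0,0,0,0.012,0,0,0,0,0,0,0,0,0,0,0,0],
)

```text
time: 43.18
ee_pos: [0.4212, -0.3711, 0.0548]
tcp_rot: [179.8, 0.2, -90.1]
force: [0.4, 0.1, -1.5]
grip_width: 0.662
```

```bash
python3 - <<'E'
from h import *
to(.423,-.376,.0215,-90)
snap("s24","scene",(180,180,310,300),5)
E
```

```text
pos [ 0.4212 -0.3711  0.0548] yaw -90.06 t 43.18 tool dx,dy,dz: 0.0049 -0.0018 0.0333 turn -0.06
```

View pics/s24.png

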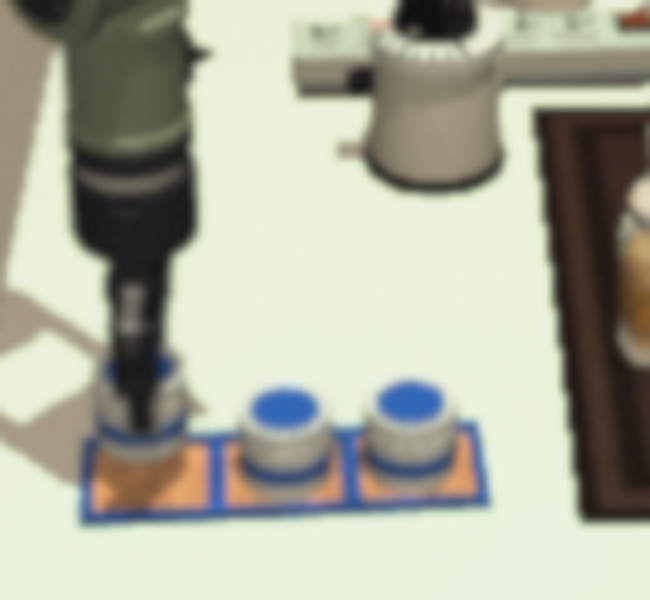

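The held tin sits about 4 mm left of the near blue nest's centre (crop column 141 against 150). Correcting, lowering and releasing.

Emit:
apply_moves(
  steps=[0.005,-0.004,0,0,0,0,0,0.014,0,0,0,0,0.012,0,0,0,0,0.007,0,0,0,0,0,0,0,0,0,0,0,0,0,0,0,0,0,0,0,0,0,0],
)

```text
time: 43.9
ee_pos: [0.4263, -0.3774, 0.0239]
tcp_rot: [-179.9, -0.0, -90.1]
force: [-0.4, -0.2, -1.4]
grip_width: 0.666
```

Emit:
apply_moves(
  steps=[0,0,0,0,100,0,0,0,0,100,0,0,0,0,100,0,0,0,0,100,0,0,-0.02,0,100,0,0,-0.03,0,100,0,0,-0.03,0,100,0,0,-0.03,0,100],
)

```text
time: 44.57
ee_pos: [0.4257, -0.3769, 0.1344]
tcp_rot: [180.0, 0.0, -90.1]
force: [-0.0, -1.1, 0.1]
grip_width: 0.998
```

Emit:
apply_moves(
  steps=[-0.03,0,0,0,100,-0.03,0,0,0,100,-0.03,0,0,0,100,-0.03,0,0,0,100,-0.03,0,0,0,100,-0.03,0,0,0,100,-0.03,0,0,0,100,0,0,0,0,100],
)

```text
time: 45.23
ee_pos: [0.425, -0.163, 0.1333]
tcp_rot: [179.9, 0.1, -89.9]
force: [-0.2, 0.1, -1.1]
grip_width: 1.0
```

```bash
python3 - <<'E'
from h import *
to(.423,-.376,.0215,-90)
snap("s25","scene",(170,130,370,300),4)
im=snap("t25","top",(100,100,400,290),2.6)
for t in tins("top",im): print(t[:4])
cv2.imwrite("pics/m25.png",cv2.resize(im[140:230,200:300],None,fx=6,fy=6,interpolation=cv2.INTER_CUBIC))
E
```

```text
pos [ 0.425  -0.163   0.1333] yaw -89.88 t 45.23 tool dx,dy,dz: 0.2130 0.0025 0.1118 turn 0.12
('blue', 110.5, array([372. , 263.4]), array([ 0.4236, -0.3808,  0.05  ]))
('blue', 119.0, array([370.1, 235. ]), array([ 0.5054, -0.3726,  0.05  ]))
('blue', 107.0, array([369.5, 209.2]), array([ 0.5825, -0.368 ,  0.05  ]))
('blue', 84.5, array([361.4, 217.9]), array([ 0.5533, -0.3448,  0.05  ]))
('red', 121.0, array([123. , 239.3]), array([0.4134, 0.3512, 0.05  ]))
('red', 116.5, array([129.1, 211.1]), array([0.4977, 0.3487, 0.05  ]))
('red', 114.5, array([134.8, 185. ]), array([0.5784, 0.3463, 0.05  ]))
('red', 239.0, array([136.2, 214.5]), array([0.4898, 0.326 , 0.05  ]))
```

View pics/s25.png

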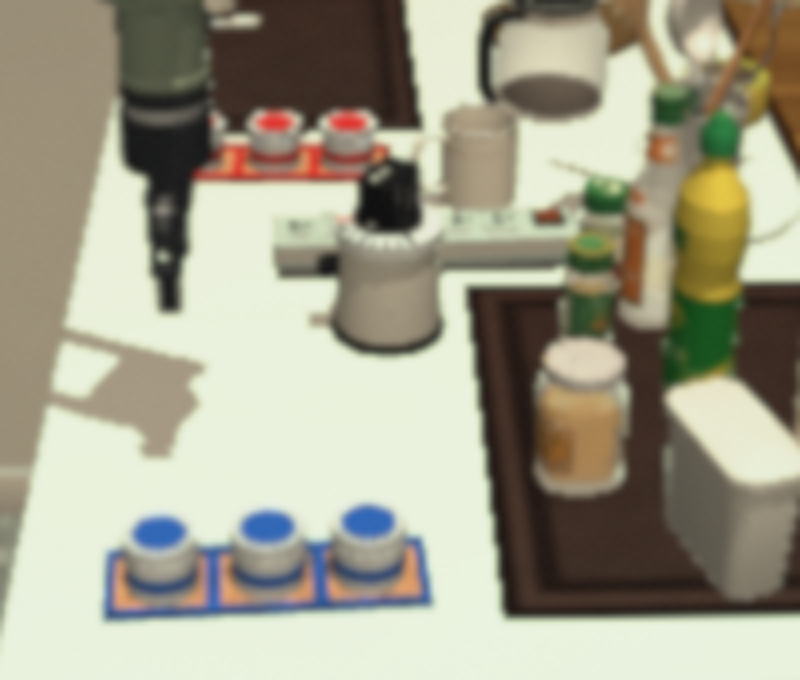

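View pics/t25.png

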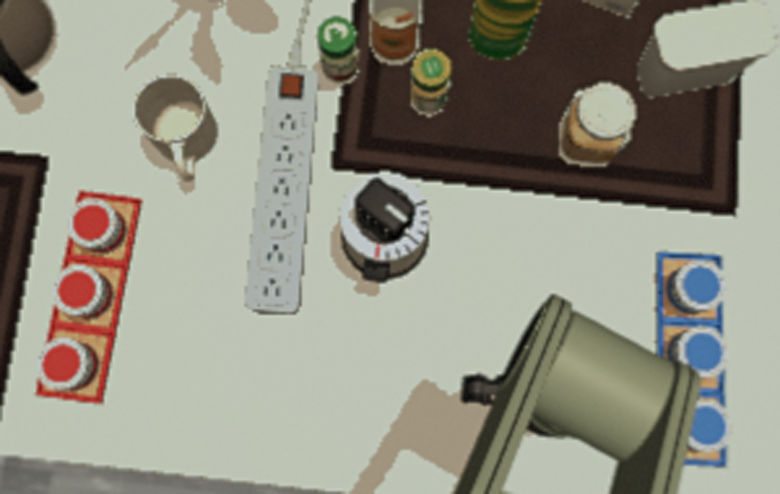

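View pics/m25.png

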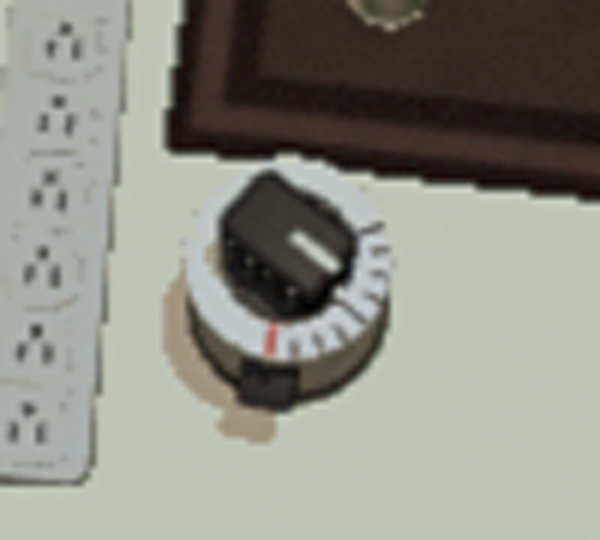

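The top view puts the near blue tin a few mm further out than its neighbours. I'll triangulate the lid discs across both views to check that none stands on a wall.

```bash
python3 - <<'E'
from h import *
def discs(n,boxes):
    im=vision.camera(n); h=cv2.cvtColor(im,cv2.COLOR_BGR2HSV); out=[]
    return im
top=vision.camera("top"); sc=vision.camera("scene")
hs=cv2.cvtColor(sc,cv2.COLOR_BGR2HSV)
m=cv2.inRange(hs,(100,120,140),(125,255,255))
n,l,s,c=cv2.connectedComponentsWithStats(m)
S=[(s[i][4],c[i]) for i in range(1,n) if 30<s[i][4]<200 and 200<c[i][0]<280 and 250<c[i][1]<272]
S.sort(key=lambda a:a[1][0]); print([ (a,b.round(1)) for a,b in S])
T=[t[2] for t in tins("top",top) if t[0]=="blue" and t[1]>100][:3]
T.sort(key=lambda a:-a[1])
for (a,u),v in zip(S,T):
    P=[]
    for nme in("scene","top"):
        mm=M[nme];P.append(np.c_[mm["R"],mm["t"]])
    un=[cv2.undistortPoints(np.array([[w]],float),K(M[nm]),M[nm]["dist_coeffs"]).reshape(2,1) for nm,w in(("scene",u),("top",v))]
    X=cv2.triangulatePoints(P[0],P[1],un[0],un[1]);print((X[:3]/X[3]).ravel().round(4), ray("top",[v],.054)[0].round(4))
cv2.imwrite("pics/bt.png",cv2.resize(sc[245:290,190:285],None,fx=8,fy=8,interpolation=cv2.INTER_CUBIC))
cv2.imwrite("pics/bt2.png",cv2.resize(top[190:290,340:395],None,fx=6,fy=6,interpolation=cv2.INTER_CUBIC))
E
```

```text
[(np.int32(63), array([209.3, 262.8])), (np.int32(59), array([236.4, 261.5])), (np.int32(64), array([261.8, 260.1]))]
[ 0.4223 -0.3794  0.0559] [ 0.4232 -0.3801  0.054 ]
[ 0.504  -0.3713  0.0539] [ 0.5048 -0.3712  0.054 ]
[ 0.5808 -0.3666  0.0544] [ 0.5817 -0.3667  0.054 ]
```

View pics/bt.png

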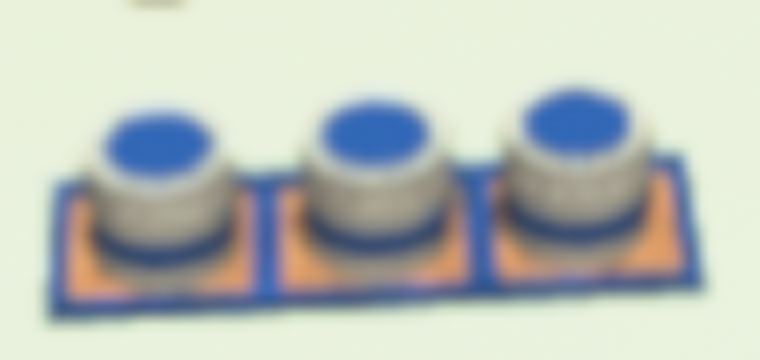

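View pics/bt2.png

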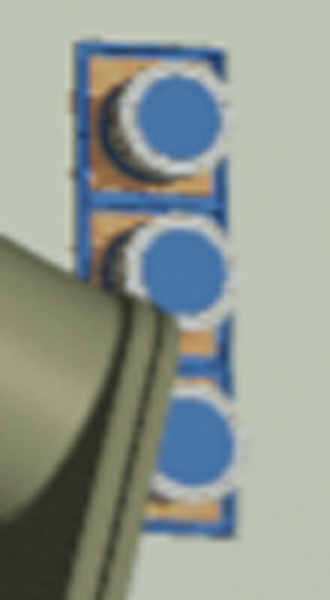

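The arm hides part of that disc in the top view, which biases the reading. Moving clear for one last check.

Emit:
apply_moves(
  steps=[-0.025,0,-0.015,0,100,-0.025,0,-0.015,0,100,-0.025,0,-0.015,0,100,-0.025,0,-0.015,0,100,-0.025,0,-0.015,0,100,-0.025,0,-0.015,0,100,-0.025,0,0,0,100,0,0,0,0,100],
)

```text
time: 46.1
ee_pos: [0.4274, 0.0099, 0.2244]
tcp_rot: [-179.8, 0.1, -90.0]
force: [0.1, -1.0, 0.8]
grip_width: 0.999
```

```bash
python3 - <<'E'
from h import *
top=vision.camera("top")
for t in tins("top",top,.054): print(t[:4])
cv2.imwrite("pics/bt3.png",cv2.resize(top[190:290,340:395],None,fx=6,fy=6,interpolation=cv2.INTER_CUBIC))
E
```

```text
('blue', 125.0, array([371.4, 263.3]), array([ 0.4236, -0.3777,  0.054 ]))
('blue', 117.5, array([370.2, 234.9]), array([ 0.5051, -0.3714,  0.054 ]))
('blue', 107.5, array([369.5, 209.2]), array([ 0.5818, -0.3667,  0.054 ]))
('blue', 148.5, array([362.1, 232.3]), array([ 0.5101, -0.3473,  0.054 ]))
('red', 121.0, array([123. , 239.3]), array([0.4132, 0.3497, 0.054 ]))
('red', 116.5, array([129.1, 211.1]), array([0.4973, 0.3473, 0.054 ]))
('red', 112.5, array([134.8, 185.1]), array([0.5775, 0.3448, 0.054 ]))
('red', 242.0, array([136.3, 214.5]), array([0.4895, 0.3242, 0.054 ]))
```

View pics/bt3.png

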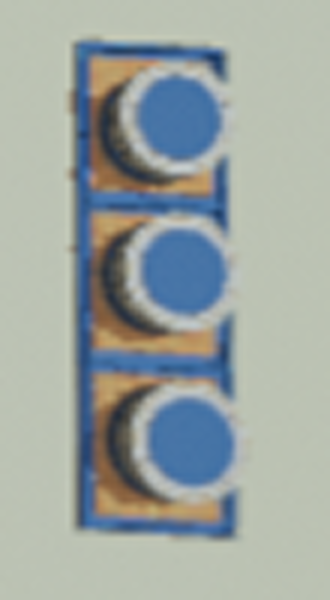

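All six tins read within 3 mm of their nest centres, and with the arm clear the blue tins stand inside their nests. Handing in.

```bash
python3 -c "
from plant import robot
print(robot.close_job())"
```

```text
the job is handed in; nothing more can be done
None
```

I set the spice mill first, then sorted all six tins, and handed the job in at about 46 s of the 210 s allowed.

- **Mill:** I turned the ring clockwise until the wrist torque rose sharply at the stop. The pointer direction there agreed with the red tick to about 1°. I then backed it off about 60°. The tool angle puts the pointer at 236.4°, and the camera gave 236–240° against about 237° for tick 4. That is four clicks, with the camera readings uncertain by a few degrees.
- **Tins:** There were three blue and three red, each standing upright in its own nest of the matching tray. My last top view put every tin within about 3 mm of its nest centre. The lid heights of the blue tins, triangulated from both cameras, came out at 54–56 mm, which means they stand on the tray floor.
- **A reading that disagreed:** One check put the near blue tin about 5 mm off centre, but the arm was hiding part of its disc. With the arm clear it read about 3 mm off.
- **Bystanders:** I saw no tin get knocked aside. The honey jar and mug look untouched in the last pictures, but I did not measure their positions.

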